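# Seat a lens barrel in a V-block and hold it clamped

### The arm

A 7-joint arm with a two-finger parallel gripper is mounted at the origin on the work surface. World frame = base frame: x ahead of the robot, y to its left, z up, the work surface at z = 0. Lengths are in mm, angles in degrees, forces in N, time in s.
With the tool pointing down it reaches from about 425 to 1025 mm from the base axis. Payload 9.4 kg.
Tool frame: the origin (TCP) lies on the centre line of the jaws, within the pads' length; the fingertips stand 19 mm ahead of it and the grasp point (between the pads) is the TCP; x points along the fingers, y is the direction in which the jaws open and shut, and the axes are right-handed (so a half turn about x gives the same grasp; the last joint's range is limited). The gripper opens to 85 mm and grips with 20 to 120 N. Pads are 22 mm wide; open, the fingers measure 114 mm over their backs; the gripper's body (76 mm by 85 mm) begins 54 mm behind the grasp point. The pads swing forward as they close: fully open they stand 13 mm farther back than shut.
Start: joints at [69.517, 34.337, -0.143, 91.639, 0.103, 54.024, -4.572], TCP at [200.906, -696.607, 250.275] pointing down, gripper open.
Joint ranges: [-147.43, 147.43], [-19.82, 112.94], [-74.19, 73.91], [6.32, 146.72], [-59.91, 239.91], [6.04, 106.73], [-150.56, 150.56]. Speed limits (degrees/s): [127.2, 127.2, 172.46, 172.46, 180, 180, 180].

### API

Orientations are given as a 3x3 rotation matrix whose columns are the frame's x, y, z axes.
In Python, from rig import manip gives the robot as it stands.
- The arm moves only by the tool drive_tool, never from a script. Its argument "deltas" is text: rows parted by semicolons, each of 4 numbers parted by spaces: the shift along the tool's x, y, z in mm, then the turn about the tool's x in degrees. A call has 1 to 8 rows; each row is the pose to reach, as a shift and turn from the pose commanded when the call began, along the tool's axes at that moment; what a row does not reach only later rows make up. A row lasts 1/12 s, in which the tool goes at most 41.7 mm and 7.16 degrees, less where a joint would pass 70% of its speed; a pose out of reach is approached as far as the arm can. A call with a gripper value outside its range is refused whole. "gripper" is the opening, from 0 (shut) to 1 (fully open), set as the call begins (left out, the last holds). The fingers move at their own pace and stop on an object; "force" is the grip in N (left out, the last holds). Time passes only in rows, so rows that repeat a pose let the fingers close. It gives the time, the measured TCP pose, the force and the opening at its end, in the units of the state.
- manip.observe(): the state, without advancing time (a new reading comes with each control period).
- manip.get_image(name): name is "scene" or "top"; returns (picture, depth): 420x560x3 uint8, red, green, blue; 420x560 float32, mm along the optical axis (not along the pixel's ray), 0 where there is no reading.
- manip.camera_model(name): a dict with "mtx" (3x3 intrinsics, pixels), "view" (4x4, takes a point from world to camera coordinates). Camera axes: x right, y down, z forward; pixel columns grow to the right and rows downward; lengths in mm; the calibration is good to about 2 mm. A picture is of the moment at which its call begins. camera_model takes no time and is no camera call.
- manip.job_done(): hands the job in, once; it reports no verdict.
The state is a dict: "clock": time; "joint_pos": joint angles; "joint_velocities": joint speeds; "effort": joint torques, N m; "ee_pos": TCP position; "eef_rot": TCP orientation; "force": force on the tool from outside, world axes, zero at the start; "wrist_torque": the same for the moment, N m; "gripper_width": opening from 0.0 (shut) to 1.0 (fully open).
Only numpy, scipy, OpenCV 4.12 (cv2) and the standard library are available. Lean on these libraries where they do the work, as an engineer would, in place of code of your own. Each camera call takes 0.05 s, during which the arm holds its last target.

### The job

Take the steel lens barrel out of its grey cradle, lower it (never drop it) into the pair of V-blocks on the fixture, centred along them and resting on both flanks, and let go of it. Then swing the fixture's clamp arm over it to its stop and push the arm's knob most of the way down, so that the sprung foot presses the barrel firmly into the V. The knob springs back: finish while still holding it down, and leave the other things alone.

Things in the scene. Friction and masses are not known exactly. Their poses are not given: they have to be found in the camera images.
- barrel: Loose lens barrel: plain steel cylinder, 36 mm in diameter, 110 mm long, 0.16 to 0.31 kg, lying level; dark rings round the middle, both ends alike. Origin at its centre, x along its axis (it may have rolled). At first its centre is 36 mm above the bench, in the cradle; the middle 60 mm of its length is free on both sides for fingers, to 30 mm below the centre.
- cradle: Grey plastic storage cradle fixed to the bench: base plate 130 x 80 x 6 mm with two low saddles (31 mm high, 62 mm wide, 14 mm long) at 40 mm either side of its middle along x, their notches open upwards. Origin at the middle of its underside, x along the barrel that lies in it.
- v_center (a point): Where the barrel's centre must lie when seated: on the V's axis, midway between the two V-blocks, 58 mm above the bench. x runs along the V towards the clamp post (its axis 90 mm away along +x), y to the left of that, z up.
- fixture: Fixed to the bench: dark steel plate, 12 mm thick, 110 mm wide, reaching from -65 to +115 mm along x, with two aluminium V-blocks, each 18 mm long, 60 mm wide, 54 mm tall, centred at x = -36 and +36 mm: a gap of 54 mm for fingers between them, down to the plate. 90 degree V, 44 mm wide at the mouth. Origin on its underside below v_center, same axes.
- vface_left: The two V flanks on the fixture's +y side, 45 degrees steep, facing the V's axis; one contact line of the barrel. Origin on the fixture's underside, straight below v_center.
- vface_right: The same on the fixture's -y side: the other contact line.
- swing_arm (a joint): Clamp arm's angle about the post, rad: 0 = at its stop, pointing along -x of v_center, foot straight above v_center; positive = swung away, counterclockwise from above (1.57: pointing along -y of v_center). Range 0 to 2.2, stays where left, under 1 N to move at the knob. Aluminium bar 22 mm wide, 104 to 116 mm above the bench, knob and foot 90 mm from the post's axis.
- knob: Black knob, a round upright cylinder 26 mm in diameter and 26 mm tall, on a steel stem above the free end of the arm. Origin at the centre of its flat top, 164 mm above the bench when not pressed; its underside is then 22 mm above the arm. It spins freely on its stem, so it can be pinched from above and carried round with the arm without turning the gripper, or pushed.
- plunger (a joint): How far the knob is pressed straight down, m: 0 = up, 0.020 = hard stop. A return spring pushes up with 2 to 4 N. With the barrel seated below, the foot meets it at 0.008; from there the foot's own spring adds 3 N, then 0.7 N per mm (about 11 N at full travel, 15 N on the knob in all).
- foot: Round white foot, 22 mm in diameter and 6 mm thick, below the arm's free end on a sprung stem. Origin at the centre of its underside, 84 mm above the bench when not pressed, 8 mm clear of a seated barrel's top.
- amber_bottle: Bystander: amber bottle, 56 mm in diameter, 120 mm tall, origin under its centre.
- tube_rack: Bystander: grey rack of empty capped test tubes, 50 x 160 mm, 102 mm tall, origin under its centre.
- eyepiece: Bystander: short black eyepiece standing on its end, 38 mm in diameter, 56 mm tall, origin under its centre.
Mind the look-alikes: they are no part of the job. There is more than one size of the barrel; the one meant has the size given above. Leave any blue look-alike of the fixture alone.

How it is judged:
By the outcome, as a careful person would: the job done as asked, in the order asked, and still so for the second after the job is handed in, while the arm keeps its last pose, push and grip.
It also fails if it takes over 64 s, if anything falls off the work surface, if the arm or the gripper's body presses on something with over 40 N, if the wrist force passes 120 N, or if a joint passes its speed limit or range.

## Working session

There is one attempt and no reset: what is moved stays moved. The work goes in short steps, Python scripts to look and compute and a tool call to move; the robot and the scene stay as the last step left them, time stands still between calls to the robot, and variables do not carry over. Pictures are saved under pics/ and viewed, and the job is handed in when it is done.

Besides the shell and the picture viewer there is one more tool, called after "Call:" as a command line: name --argument value ..., lists and objects as JSON in quotes. drive_tool: Moves the arm, as the interface text tells. Its arguments: {"type":"object","properties":{"deltas":{"type":"string"},"gripper":{"type":"number"},"force":{"type":"number"}},"required":["deltas"]}

```bash
mkdir -p pics; ls; python3 - <<'E'
from rig import manip
import cv2,numpy as np
s=manip.observe();print({k:np.round(v,3).tolist() for k,v in s.items()})
for n in("scene","top"):
    p,d=manip.get_image(n);cv2.imwrite(f"pics/{n}0.png",p[:,:,::-1]);np.save(f"pics/{n}0.npy",d)
    m=manip.camera_model(n);print(n,np.round(m["mtx"],2).tolist(),np.round(m["view"],4).tolist())
E
```

```text
pics
{'clock': 0.0, 'joint_pos': [69.517, 34.386, -0.146, 91.682, 0.103, 54.026, -4.572], 'joint_velocities': [0.021, -0.012, 0.047, -0.002, 0.008, -0.139, 0.012], 'effort': [0.001, -77.644, 1.565, -25.801, 0.012, 0.009, 0.0], 'ee_pos': [200.775, -696.157, 249.386], 'eef_rot': [[-0.001, 0.277, -0.961], [0.002, -0.961, -0.277], [-1.0, -0.002, 0.0]], 'force': [0.217, -0.373, -0.07], 'wrist_torque': [-0.034, 0.003, -0.04], 'gripper_width': 1.0}
scene [[532.08, 0.0, 282.16], [0.0, 532.08, 212.51], [0.0, 0.0, 1.0]] [[0.8785, 0.4776, -0.005, -462.0423], [0.2993, -0.5587, -0.7735, -40.8183], [-0.3723, 0.6781, -0.6338, 1483.8183], [0.0, 0.0, 0.0, 1.0]]
top [[396.12, 0.0, 276.24], [0.0, 396.12, 205.49], [0.0, 0.0, 1.0]] [[0.0048, -1.0, 0.0087, 55.0976], [-0.9886, -0.006, -0.1504, 525.6323], [0.1504, -0.0079, -0.9886, 1002.8248], [0.0, 0.0, 0.0, 1.0]]
```

View pics/scene0.png

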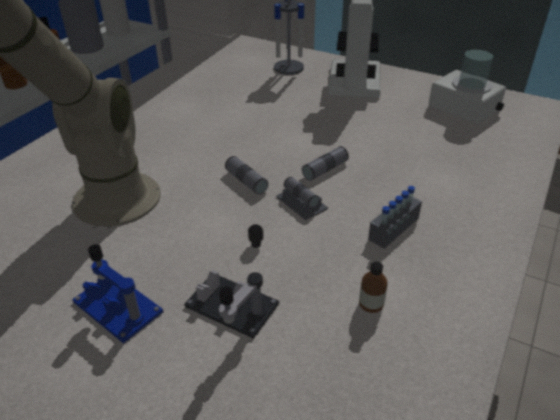

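View pics/top0.png

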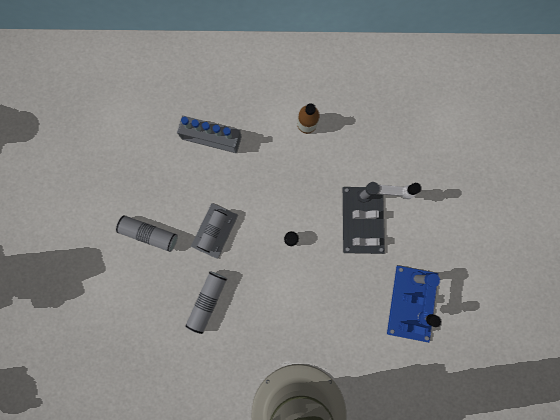

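Candidates for the barrel in the top view are the one in the grey cradle at (213,230), a loose long one at (147,233) and a loose long one at (206,302). Only (213,230) sits in a cradle. For the fixture I choose the dark one at (364,220), not the blue one at (414,304). Next are close crops and measurements.

```bash
cat > h.py <<'E'
from rig import manip
import cv2,numpy as np
def cloud(n,d):
    m=manip.camera_model(n);K=m["mtx"];V=np.array(m["view"])
    v,u=np.mgrid[:d.shape[0],:d.shape[1]]
    c=np.stack([(u-K[0][2])/K[0][0]*d,(v-K[1][2])/K[1][1]*d,d],-1)
    w=(c-V[:3,3])@V[:3,:3]; w[d<=0]=np.nan
    return w
def proj(n,P):
    m=manip.camera_model(n);V=np.array(m["view"]);c=V[:3,:3]@np.array(P,float)+V[:3,3]
    q=np.array(m["mtx"])@c;return q[:2]/q[2]
E
python3 - <<'E'
from h import *
a=cv2.imread("pics/top0.png")
c1=cv2.resize(a[190:280,180:300],None,fx=5,fy=5,interpolation=cv2.INTER_CUBIC)[:, :600]
cv2.imwrite("pics/c1.png",c1)
c2=cv2.resize(a[170:270,330:450],None,fx=5,fy=5,interpolation=cv2.INTER_CUBIC)
cv2.imwrite("pics/c2.png",c2)
w=cloud("top",np.load("pics/top0.npy"))
for nm,(u,v) in dict(b=(213,230),l1=(147,233),l2=(206,302),arm=(395,190),knob=(414,189),post=(372,188),vb1=(368,214),vb2=(368,241),plate=(350,240),eye=(291,239),bench=(300,330),bottle=(310,108)).items(): print(nm,np.round(w[v,u],1))
def axis(sel,box):
    u0,u1,v0,v1=box;P=w[v0:v1,u0:u1].reshape(-1,3);P=P[sel(P)]
    r=cv2.minAreaRect(P[:,:2].astype(np.float32));print(len(P),"center",np.round(r[0],1),"size",np.round(r[1],1),"ang",round(r[2],2),"zmax",np.nanpercentile(P[:,2],98));return P
print("cradle barrel");axis(lambda P:P[:,2]>37,(185,240,195,265))
print("cradle base");axis(lambda P:(P[:,2]>2.5),(185,240,195,265))
print("l1");axis(lambda P:P[:,2]>10,(110,182,205,260))
print("l2");axis(lambda P:P[:,2]>10,(180,232,262,340))
print("fixture plate");axis(lambda P:(P[:,2]>6)&(P[:,2]<18),(335,395,180,260))
print("vblocks");axis(lambda P:(P[:,2]>25)&(P[:,2]<60),(345,390,202,255))
print("vb1");axis(lambda P:(P[:,2]>25)&(P[:,2]<60),(345,390,202,225))
print("vb2");axis(lambda P:(P[:,2]>25)&(P[:,2]<60),(345,390,228,255))
print("arm");axis(lambda P:(P[:,2]>100)&(P[:,2]<120),(380,412,180,200))
print("post+");axis(lambda P:(P[:,2]>90),(360,384,175,202))
print("knob");axis(lambda P:(P[:,2]>150),(395,430,175,205))
E
```

```text
b [458.8 220.5  51. ]
l1 [450.3 390.3  48.6]
l2 [277.7 233.3  48.4]
arm [ 553.6 -232.4  118. ]
knob [ 547.2 -262.5  164.3]
post [ 557.9 -175.6  119.7]
vb1 [ 503.9 -182.8   41.5]
vb2 [ 433.5 -181.6   37.8]
plate [ 437.5 -139.8   11.7]
eye [436.3  20.   57.8]
bench [203.8  -5.6   4.3]
bottle [762.8 -25.5 118.7]
cradle barrel
588 center [458.8 225.2] size [ 35.7 109.8] ang 66.24 zmax 57.148992228050055
cradle base
1760 center [465.5 231.3] size [188.2 147.4] ang 1.0 zmax 56.01407985065333
l1
1141 center [452.  397.8] size [152.5  49.4] ang 70.9 zmax 52.09986584721162
l2
1189 center [276.9 236.3] size [ 49.  151.4] ang 67.02 zmax 51.548805047409694
fixture plate
2048 center [ 496.4 -177.2] size [111.6 213.2] ang 89.71 zmax 16.54673788657783
vblocks
388 center [ 468.4 -176.2] size [60.8 90.3] ang 89.44 zmax 56.04953740406576
vb1
193 center [ 504.1 -176.8] size [60.3 18.6] ang 89.9 zmax 55.98745618234092
vb2
195 center [ 432.4 -175.9] size [60.8 18.1] ang 89.32 zmax 56.053155308161244
arm
303 center [ 550.5 -235.1] size [32.6 79.6] ang 0.11 zmax 119.3644728941518
post+
195 center [ 558.3 -183.1] size [30.6 42.6] ang 4.98 zmax 125.1141030045461
knob
113 center [ 550.6 -266.6] size [24.9 24.8] ang 42.86 zmax 166.93784221869493
```

View pics/c1.png

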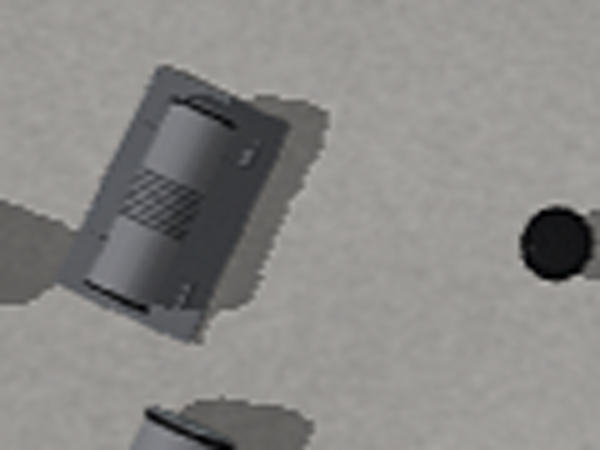

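View pics/c2.png

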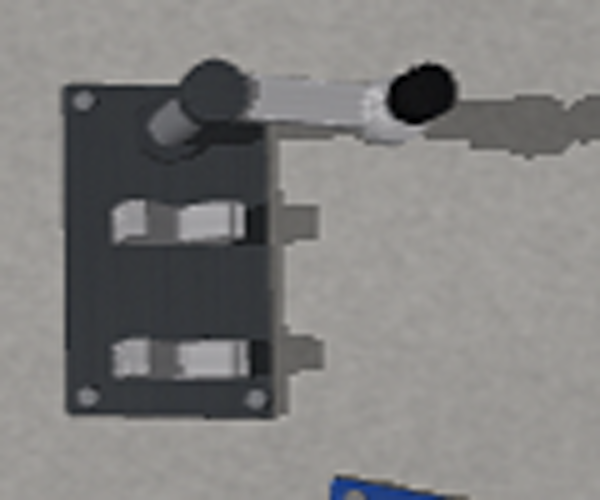

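Crop c1 shows the barrel with its dark rings in the grey cradle. It measures about 36×110 mm, while the other two measure about 49×151 mm, so this is the right one. Crop c2 shows the dark fixture. Its clamp arm is swung out to the right, at about 1.57 rad. Next I refine the poses.

```bash
cat >> h.py <<'E'
from scipy.optimize import least_squares
def cyl(P,p0,R=18.0):
    # p=[x0,y0,z0,yaw,tilt]
    def f(p):
        a=np.array([np.cos(p[3])*np.cos(p[4]),np.sin(p[3])*np.cos(p[4]),np.sin(p[4])])
        q=P-p[:3];t=q@a;return np.linalg.norm(q-t[:,None]*a,axis=1)-R
    r=least_squares(lambda p:np.r_[f(p),(p[:2]-p0[:2])@[np.cos(p[3]),np.sin(p[3])]*1.0],p0,loss="soft_l1")
    p=r.x;a=np.array([np.cos(p[3])*np.cos(p[4]),np.sin(p[3])*np.cos(p[4]),np.sin(p[4])])
    g=np.abs(f(p))<4;t=(P[g]-p[:3])@a;lo,hi=np.percentile(t,[.5,99.5])
    return p[:3]+a*(lo+hi)/2,np.degrees(p[3]),np.degrees(p[4]),hi-lo,np.median(np.abs(f(p)))
E
python3 - <<'E'
from h import *
for n in("top","scene"):
    w=cloud(n,np.load(f"pics/{n}0.npy"));P=w.reshape(-1,3);P=P[~np.isnan(P[:,0])]
    bench=P[(abs(P[:,0]-440)<60)&(abs(P[:,1]-60)<25)&(P[:,2]<15)];print(n,"bench z",np.median(bench[:,2]))
    c=np.array([459,225]);a=np.array([.915,-.402]);q=P[:,:2]-c
    s=(P[:,2]>37)&(abs(q@a)<70)&(abs(q@[-a[1],a[0]])<26)
    print("barrel",s.sum(),cyl(P[s],np.array([459,225,36,np.radians(-23.8),0])))
    s=(P[:,2]>8.5)&(P[:,2]<17)&(abs(P[:,0]-493)<110)&(abs(P[:,1]+177)<70)
    r=cv2.minAreaRect(P[s][:,:2].astype(np.float32));print("plate",r,np.median(P[s][:,2]))
    for x in(432,504):
        s=(P[:,2]>35)&(P[:,2]<60)&(abs(P[:,0]-x)<18)&(abs(P[:,1]+176)<40);B=P[s]
        print("vb",s.sum(),np.round(cv2.minAreaRect(B[:,:2].astype(np.float32)),1) if 0 else cv2.minAreaRect(B[:,:2].astype(np.float32)))
    s=(P[:,2]>150)&(P[:,2]<175)&(abs(P[:,0]-550)<30)&(abs(P[:,1]+266)<30)
    K=P[s];zt=np.percentile(K[:,2],90);T=K[K[:,2]>zt-5];print("knob",s.sum(),cv2.minEnclosingCircle(T[:,:2].astype(np.float32)),np.median(T[:,2]))
    s=(P[:,2]>118)&(P[:,2]<150)&(abs(P[:,0]-558)<30)&(abs(P[:,1]+176)<25);print("post",s.sum(),cv2.minEnclosingCircle(P[s][:,:2].astype(np.float32)),np.percentile(P[s][:,2],[50,99]))
E
```

```text
top bench z 0.43129429154837134
barrel 588 (array([458.9541866 , 225.43512687,  36.52881957]), np.float64(-23.810306862011988), np.float64(0.04870111648023154), np.float64(109.06341164345318), np.float64(0.9412850243942685))
plate ((486.0292663574219, -176.7933807373047), (110.72196197509766, 193.02444458007812), 89.10807800292969) 12.392405072114716
vb 162 ((432.54296875, -175.83938598632812), (60.7942008972168, 18.041284561157227), 87.8652114868164)
vb 168 ((504.189697265625, -176.7561798095703), (60.297210693359375, 18.34651756286621), 89.90032958984375)
knob 113 ((551.2474365234375, -267.2886962890625), 12.917080879211426) 164.12370849904198
post 136 ((555.220703125, -180.24227905273438), 19.715045928955078) [122.16269866 127.19919705]
scene bench z -0.262537522136317
barrel 408 (array([462.17997081, 225.95669789,  35.36479377]), np.float64(-24.01707517963099), np.float64(-0.4830180073440869), np.float64(110.9117060383769), np.float64(1.4440828163461585))
plate ((495.02423095703125, -176.24575805664062), (113.76111602783203, 181.8264923095703), 89.02085876464844) 11.798872182624649
vb 236 ((434.57476806640625, -176.44281005859375), (64.58480834960938, 21.796981811523438), 89.669677734375)
vb 71 ((503.2109069824219, -157.76287841796875), (26.6510066986084, 18.185840606689453), 66.20397186279297)
knob 174 ((551.8026733398438, -267.1396484375), 14.342138290405273) 163.90978285163783
post 156 ((557.93701171875, -180.35121154785156), 19.76822853088379) [121.67860074 124.45566772]
```

```bash
cat >> h.py <<'E'
def plan(x,y,z,yaw):
    s=manip.observe();R=np.array(s["eef_rot"]);p=np.array(s["ee_pos"])
    d=R.T@(np.array([x,y,z])-p);cy=np.degrees(np.arctan2(R[1,2],R[0,2]))
    t=-((yaw-cy+180)%360-180)
    print("t",round(s["clock"],2),"pos",np.round(p,1),"yaw",round(cy,2),"j",np.round(s["joint_pos"],0),"F",np.round(s["force"],1),"w",round(s["gripper_width"],3))
    print("delta",np.round(d,1),"turn",round(t,2),"tilt",np.round(R[:2,0],4))
E
python3 -c "
from h import *
plan(540,-300,250,-110);plan(540,0,250,-60);plan(460,225.6,200,-23.8)"
```

```text
t 0.1 pos [ 200.8 -696.2  249.5] yaw -163.91 j [70. 34. -0. 92.  0. 54. -5.] F [-0.6  0.6 -1. ] w 1.006
delta [-2.000e-01 -2.867e+02 -4.358e+02] turn -53.91 tilt [-0.0006  0.0014]
t 0.1 pos [ 200.8 -696.2  249.5] yaw -163.91 j [70. 34. -0. 92.  0. 54. -5.] F [-0.6  0.6 -1. ] w 1.006
delta [ 2.000e-01 -5.749e+02 -5.189e+02] turn -103.91 tilt [-0.0006  0.0014]
t 0.1 pos [ 200.8 -696.2  249.5] yaw -163.91 j [70. 34. -0. 92.  0. 54. -5.] F [-0.6  0.6 -1. ] w 1.006
delta [  50.6 -813.8 -504.6] turn -140.11 tilt [-0.0006  0.0014]
```

Call:
drive_tool --deltas "0 -12 -18 -4; 0 -36 -54 -10; 0 -60 -91 -17; 0 -84 -127 -24; 0 -108 -164 -31; 0 -132 -200 -38; 0 -156 -237 -45; 0 -180 -273 -52" --gripper 1

```text
clock: 0.77
ee_pos: [405.3, -456.7, 250.2]
eef_rot: [[-0.0, 0.93, -0.368], [0.0, -0.368, -0.93], [-1.0, -0.0, -0.0]]
force: [0.7, -0.0, -0.3]
gripper_width: 1.0
```

```bash
python3 -c "
from h import *
plan(540,0,250,-60);plan(460,225.6,150,-23.8)"
```

```text
t 0.77 pos [ 405.3 -456.7  250.2] yaw -111.57 j [ 54.  27. -16. 106.  10.  48.  12.] F [ 0.7 -0.  -0.3] w 1.0
delta [ 2.000e-01 -4.260e+01 -4.742e+02] turn -51.57 tilt [-0.0003  0.0001]
t 0.77 pos [ 405.3 -456.7  250.2] yaw -111.57 j [ 54.  27. -16. 106.  10.  48.  12.] F [ 0.7 -0.  -0.3] w 1.0
delta [ 100.2 -200.  -654.6] turn -87.77 tilt [-0.0003  0.0001]
```

Call:
drive_tool --deltas "0 -4 -37 -6; 0 -8 -75 -12; 0 -12 -113 -18; 0 -16 -151 -24; 0 -20 -190 -30; 0 -22 -228 -36; 0 -23 -266 -42; 0 -24 -304 -47"

```text
clock: 1.43
ee_pos: [495.6, -165.8, 250.2]
eef_rot: [[-0.0, 0.903, 0.429], [-0.0, 0.429, -0.903], [-1.0, -0.0, 0.0]]
force: [0.7, -0.3, -0.1]
gripper_width: 0.999
```

```bash
python3 -c "
from h import *
plan(460,225.6,150,-23.8)"
```

```text
t 1.43 pos [ 495.6 -165.8  250.2] yaw -64.62 j [ 35.  23. -31. 117.  17.  45.  20.] F [ 0.7 -0.3 -0.1] w 0.999
delta [ 100.2  135.6 -368.9] turn -40.82 tilt [-0.0002 -0.0002]
```

Call:
drive_tool --deltas "0 10 -36 -5; 0 22 -72 -10; 0 35 -108 -15; 0 48 -144 -20; 0 62 -180 -25; 0 75 -216 -30; 0 88 -250 -35; 10 102 -284 -40"

```text
clock: 2.1
ee_pos: [467.6, 134.9, 241.3]
eef_rot: [[0.002, 0.418, 0.909], [0.0, 0.909, -0.418], [-1.0, 0.001, 0.002]]
force: [1.9, -0.8, -0.5]
gripper_width: 1.001
```

```bash
python3 -c "
from h import *
plan(460,225.6,130,-23.8)"
```

```text
t 2.1 pos [467.6 134.9 241.3] yaw -24.68 j [ 10.  24. -43. 121.  24.  44.  16.] F [ 1.9 -0.8 -0.5] w 1.001
delta [111.3  79.1 -45. ] turn -0.88 tilt [0.0022 0.0003]
```

Call:
drive_tool --deltas "0 26 -15 0; 10 52 -30 0; 30 79 -45 -1; 60 79 -45 -1; 90 79 -45 -1; 111 79 -45 -1; 111 79 -45 -1; 111 79 -45 -1"

```text
clock: 2.77
ee_pos: [459.4, 223.6, 128.7]
eef_rot: [[-0.002, 0.405, 0.914], [-0.001, 0.914, -0.405], [-1.0, -0.002, -0.002]]
force: [-0.1, -0.6, 0.4]
gripper_width: 1.0
```

```bash
python3 - <<'E'
from h import *
plan(460,225.6,36,-23.8)
for n in("scene","top"):
    p,d=manip.get_image(n);cv2.imwrite(f"pics/{n}1.png",p[:,:,::-1])
    u,v=proj(n,[460,225.6,60]).astype(int);c=p[max(0,v-75):v+75,max(0,u-100):u+100,::-1]
    cv2.imwrite(f"pics/{n}1c.png",cv2.resize(c,None,fx=3.9,fy=3.9))
E
```

```text
t 2.77 pos [459.4 223.6 128.7] yaw -23.87 j [ -8.  34. -34. 124.  36.  32.  -3.] F [-0.1 -0.6  0.4] w 1.0
delta [92.7  2.3 -0.1] turn -0.07 tilt [-0.0023 -0.0011]
```

View pics/scene1c.png

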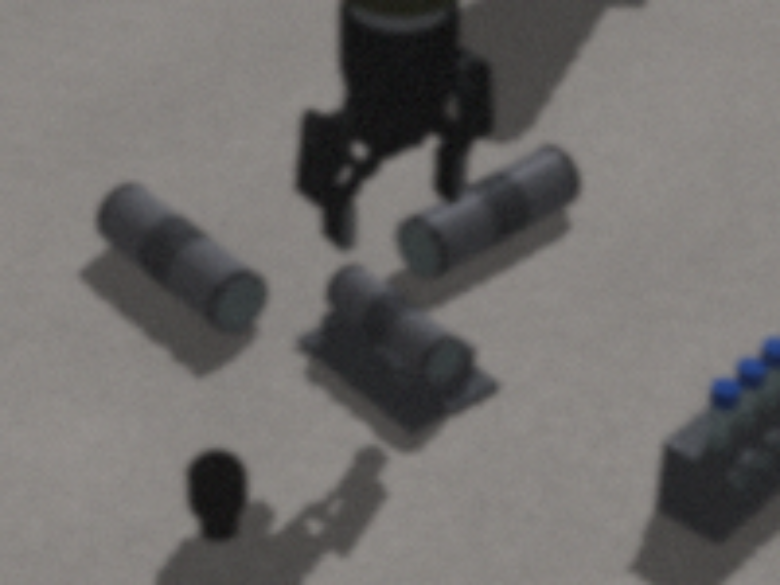

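View pics/top1c.png

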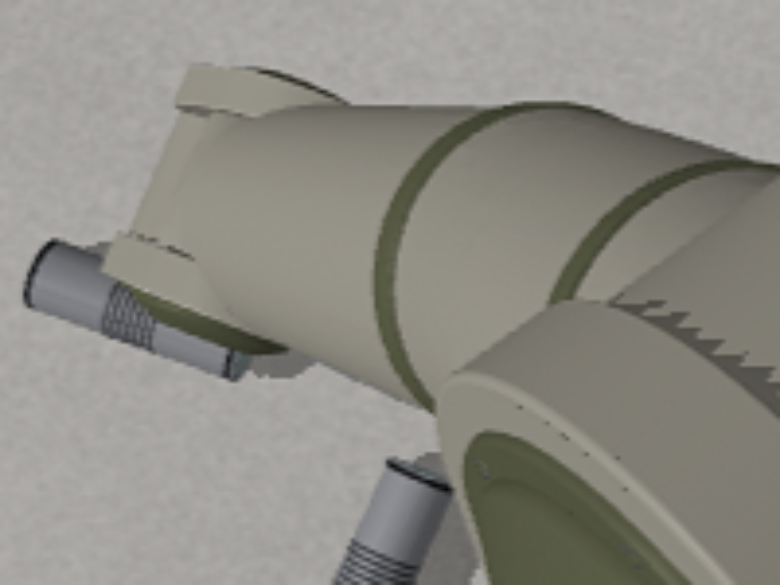

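The scene crop shows the open jaws above and straddling the cradled barrel at about (375,320), with the neighbours clear. The arm covers the cradle in the top view. I descend.

Call:
drive_tool --deltas "18 2 0 0; 40 2 0 0; 60 2 0 0; 75 2 0 0; 85 2 0 0; 92 2 0 0; 92 2 0 0; 92 2 0 0"

```text
clock: 3.53
ee_pos: [461.4, 225.6, 38.1]
eef_rot: [[0.001, 0.406, 0.914], [0.0, 0.914, -0.406], [-1.0, 0.001, 0.001]]
force: [-0.6, 0.5, 0.2]
gripper_width: 1.0
```

```bash
python3 -c "
from h import *
plan(460,225.6,36,-23.8)"
```

```text
t 3.53 pos [461.4 225.6  38.1] yaw -23.93 j [-17.  42. -23. 127.  48.  20. -14.] F [-0.6  0.5  0.2] w 1.0
delta [ 2.1 -0.6 -1.3] turn -0.13 tilt [0.0012 0.0005]
```

Call:
drive_tool --deltas "2 -1 -1 0; 2 -1 -1 0; 2 -1 -1 0; 2 -1 -1 0; 2 -1 -1 0; 2 -1 -1 0; 2 -1 -1 0; 2 -1 -1 0" --gripper 0.2 --force 30

```text
clock: 4.2
ee_pos: [459.8, 225.1, 35.7]
eef_rot: [[0.001, 0.405, 0.914], [0.0, 0.914, -0.405], [-1.0, 0.001, 0.001]]
force: [-0.3, -0.0, 6.5]
gripper_width: 0.409
```

```bash
python3 -c "
from h import *
plan(460,225.6,36,-23.8)"
```

```text
t 4.2 pos [459.8 225.1  35.7] yaw -23.91 j [-17.  42. -22. 127.  48.  20. -15.] F [-0.3 -0.   6.5] w 0.409
delta [-0.3  0.6 -0. ] turn -0.11 tilt [0.0007 0.0002]
```

Call:
drive_tool --deltas "0 0 0 0; 0 0 0 0; -1 0 0 0; -3 0 0 0; -6 0 0 0; -10 0 0 0; -15 0 0 0; -20 0 0 0" --force 60

```text
clock: 4.87
ee_pos: [459.4, 224.9, 55.7]
eef_rot: [[-0.0, 0.405, 0.914], [-0.0, 0.914, -0.405], [-1.0, -0.0, -0.0]]
force: [0.4, 1.0, -2.2]
gripper_width: 0.404
```

Call:
drive_tool --deltas "-10 0 0 0; -22 0 0 0; -35 0 0 0; -48 0 0 0; -61 0 0 0; -74 0 0 0; -84 0 0 0; -90 0 0 0"

```text
clock: 5.53
ee_pos: [459.8, 225.0, 146.9]
eef_rot: [[0.001, 0.405, 0.914], [0.001, 0.914, -0.405], [-1.0, 0.001, 0.001]]
force: [0.0, -0.5, -2.3]
gripper_width: 0.403
```

```bash
python3 -c "
from h import *
plan(510,30,160,-10);plan(468.7,-176.3,150,-0.8)
p,d=manip.get_image('scene');u,v=proj('scene',[460,225,130]).astype(int)
cv2.imwrite('pics/s2.png',cv2.resize(p[v-75:v+75,u-100:u+100,::-1],None,fx=3.9,fy=3.9))"
```

```text
t 5.53 pos [459.8 225.  146.9] yaw -23.92 j [ -7.  33. -36. 123.  34.  34.  -2.] F [ 0.  -0.5 -2.3] w 0.403
delta [ -13.2 -157.8  125. ] turn -13.92 tilt [0.0012 0.0006]
t 5.53 pos [459.8 225.  146.9] yaw -23.92 j [ -7.  33. -36. 123.  34.  34.  -2.] F [ 0.  -0.5 -2.3] w 0.403
delta [  -3.3 -363.2  170.9] turn -23.12 tilt [0.0012 0.0006]
```

View pics/s2.png

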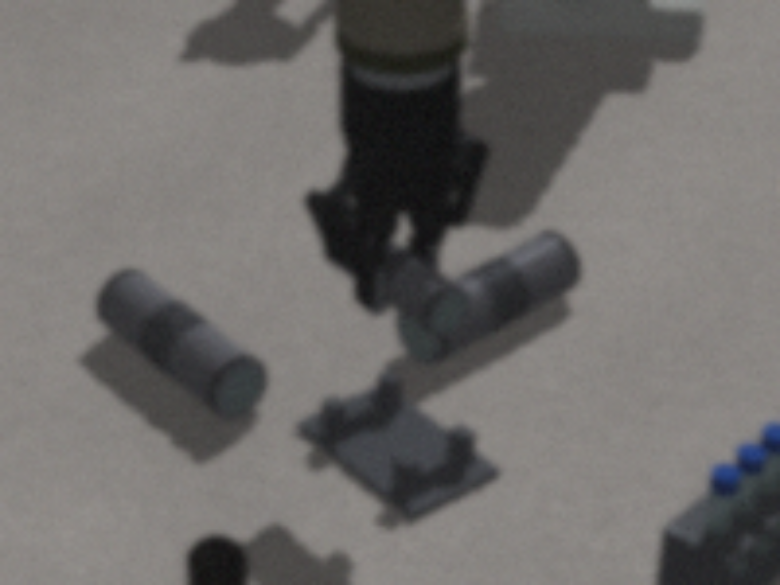

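The scene crop shows the barrel held level between the jaws at (430,290), with the cradle empty below it.

Call:
drive_tool --deltas "0 -12 8 -1; 0 -40 26 -3; 0 -75 48 -6; 0 -110 68 -9; 0 -145 88 -12; 0 -180 106 -15; 0 -215 122 -18; 0 -250 138 -21"

```text
clock: 6.25
ee_pos: [484.0, -61.5, 145.0]
eef_rot: [[-0.001, 0.048, 0.999], [0.0, 0.999, -0.048], [-1.0, 0.0, -0.001]]
force: [1.8, -0.4, -2.6]
gripper_width: 0.405
```

```bash
python3 -c "
from h import *
plan(468.7,-176.3,120,-0.8)"
```

```text
t 6.25 pos [484.  -61.5 145. ] yaw -2.76 j [ 31.  34. -43. 126.  41.  35.  45.] F [ 1.8 -0.4 -2.6] w 0.405
delta [  25.  -115.4   -9.7] turn -1.96 tilt [-0.0005  0.0001]
```

Call:
drive_tool --deltas "0 -26 -2 0; 0 -56 -5 -1; 0 -82 -7 -2; 0 -102 -9 -2; 3 -112 -10 -2; 10 -115 -10 -2; 10 -115 -10 -2; 10 -115 -10 -2"

```text
clock: 6.92
ee_pos: [468.6, -172.5, 134.8]
eef_rot: [[-0.001, 0.014, 1.0], [0.001, 1.0, -0.014], [-1.0, 0.001, -0.001]]
force: [0.5, 0.3, -1.9]
gripper_width: 0.403
```

```bash
python3 - <<'E'
from h import *
plan(468.7,-176.3,100,-0.8)
for n in("scene","top"):
    p,d=manip.get_image(n);np.save(f"pics/{n}3.npy",d);cv2.imwrite(f"pics/{n}3.png",p[:,:,::-1])
    u,v=proj(n,[468,-176,90]).astype(int)
    cv2.imwrite(f"pics/{n}3c.png",cv2.resize(p[v-65:v+65,u-85:u+85,::-1],None,fx=4.5,fy=4.5))
    w=cloud(n,d);P=w.reshape(-1,3);P=P[~np.isnan(P[:,0])]
    s=(P[:,2]>105)&(P[:,2]<160)&(abs(P[:,0]-468)<65)&(abs(P[:,1]+176)<24);print(s.sum())
    s=s&((abs(P[:,0]-468)>25))
    if s.sum()>40: print(cyl(P[s],np.array([468,-176,135,0,0])))
E
```

```text
t 6.92 pos [ 468.6 -172.5  134.8] yaw -0.83 j [ 44.  35. -43. 125.  43.  36.  59.] F [ 0.5  0.3 -1.9] w 0.403
delta [34.8 -3.9  0.2] turn -0.03 tilt [-0.0006  0.0011]
616
(array([ 469.19687617, -172.05632392,  134.72015487]), np.float64(-0.884302344493151), np.float64(-0.2341151312431177), np.float64(110.60534501927077), np.float64(1.2314844789978583))
367
(array([ 466.80076102, -173.29178834,  135.14308848]), np.float64(-0.7793551106269104), np.float64(0.05109465777850596), np.float64(108.59468100333035), np.float64(0.7737611467972592))
```

View pics/scene3c.png

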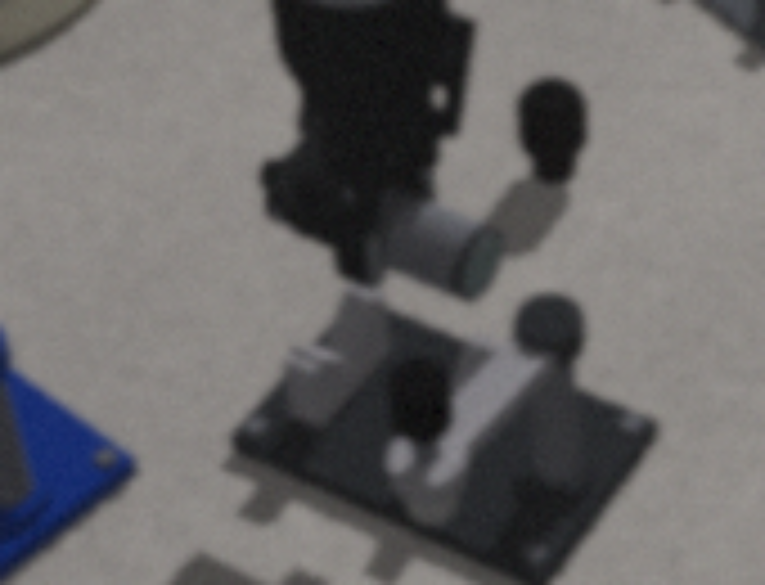

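View pics/top3c.png

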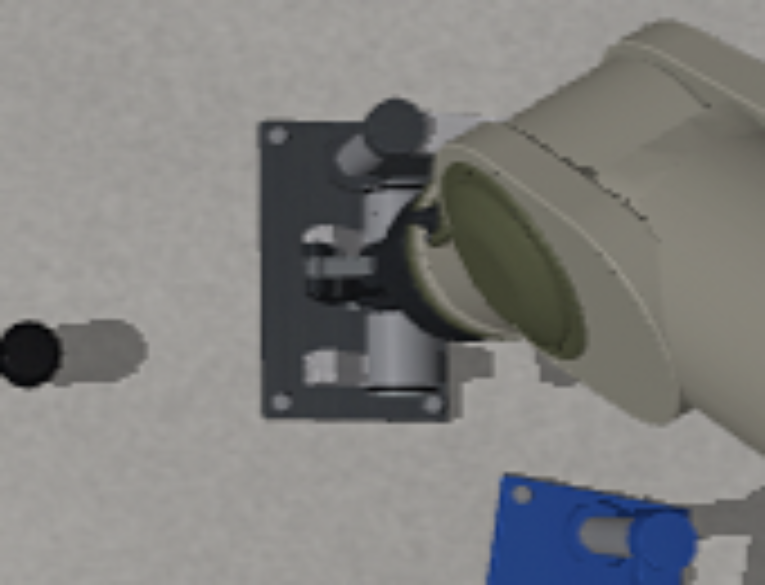

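View pics/scene3.png

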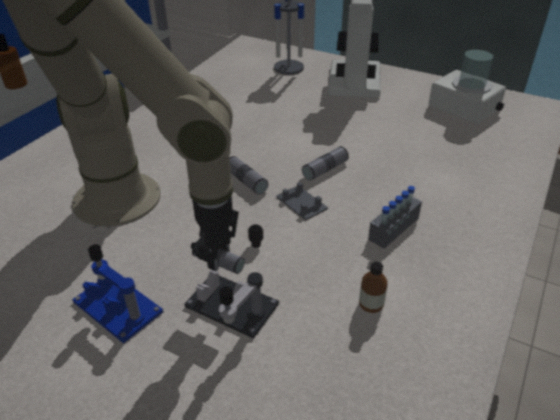

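```bash
python3 - <<'E'
from h import *
for n in("top","scene"):
    P=cloud(n,np.load(f"pics/{n}3.npy")).reshape(-1,3);P=P[~np.isnan(P[:,0])]
    for r in(40,60,80,110):
        s=(np.hypot(P[:,0]-551,P[:,1]+267)<r)&(P[:,2]>170);print(n,r,s.sum(),np.percentile(P[s][:,2],[0,5,50]) if s.sum() else "")
# edges along fixture x in initial top image
g=cv2.cvtColor(cv2.imread("pics/top0.png"),cv2.COLOR_BGR2GRAY).astype(np.float32)
def prof(y,z,x0,x1):
    xs=np.arange(x0,x1,.5);acc=0
    for yy in y:
        q=np.array([proj("top",[x,yy,z]) for x in xs],np.float32)
        acc=acc+cv2.remap(g,q[None,:,0].copy(),q[None,:,1].copy(),cv2.INTER_LINEAR)[0]
    d=np.gradient(cv2.GaussianBlur(acc[None]/len(y),(9,1),1.5)[0]);i=np.argsort(-abs(d));out=[]
    for k in i:
        if all(abs(xs[k]-o[0])>6 for o in out): out.append((xs[k],round(float(d[k]),1)))
        if len(out)>=4:break
    print("z",z,out)
prof(range(-218,-134,4),12,385,425);prof(range(-140,-125,2),12,560,600)
prof(list(range(-204,-199)),54,405,530);prof(list(range(-153,-148)),54,405,530)
E
```

```text
top 40 0 
top 60 0 
top 80 16 [472.21712449 475.33164692 491.08014152]
top 110 990 [434.42382147 459.17733147 499.40256114]
scene 40 0 
scene 60 0 
scene 80 1467 [184.37196597 406.15730104 448.77844663]
scene 110 7072 [170.50226695 215.42996065 430.53383562]
z 12 [(np.float64(402.0), -11.6), (np.float64(423.0), 5.9), (np.float64(408.5), 0.6), (np.float64(416.5), -0.4)]
z 12 [(np.float64(583.0), 13.1), (np.float64(569.5), 4.5), (np.float64(576.5), -3.3), (np.float64(589.5), -0.3)]Traceback (most recent call last):
  File "<stdin>", line 19, in <module>
  File "<stdin>", line 11, in prof
  File "h.py", line 10, in proj
    m=manip.camera_model(n);V=np.array(m["view"]);c=V[:3,:3]@np.array(P,float)+V[:3,3]
ValueError: time passes only in moves, steps and waits
```

Call:
drive_tool --deltas "8 -2 0 0; 20 -4 0 0; 34 -4 0 0; 48 -4 0 0; 58 -4 0 0; 66 -4 0 0; 69 -4 0 0; 69 -4 0 0"

```text
clock: 7.68
ee_pos: [468.4, -177.3, 65.6]
eef_rot: [[-0.001, 0.015, 1.0], [0.0, 1.0, -0.015], [-1.0, 0.0, -0.001]]
force: [0.7, 0.3, -2.5]
gripper_width: 0.404
```

```bash
python3 -c "
from h import *
plan(468.7,-176.3,58,-0.8)"
```

```text
t 7.68 pos [ 468.4 -177.3   65.6] yaw -0.85 j [ 38.  41. -35. 127.  53.  28.  50.] F [ 0.7  0.3 -2.5] w 0.404
delta [7.6 1.  0.3] turn -0.05 tilt [-0.0009  0.0004]
```

Call:
drive_tool --deltas "1 1 0 0; 2 1 0 0; 3 1 0 0; 4 1 0 0; 5 1 0 0; 5.5 1 0 0; 6 1 0 0; 6 1 0 0"

```text
clock: 8.35
ee_pos: [468.4, -177.0, 60.2]
eef_rot: [[-0.0, 0.016, 1.0], [-0.0, 1.0, -0.016], [-1.0, -0.0, -0.0]]
force: [0.2, -0.2, -2.2]
gripper_width: 0.405
```

```bash
python3 -c "
from h import *
plan(468.7,-176.3,58,-0.8)"
```

```text
t 8.35 pos [ 468.4 -177.    60.2] yaw -0.92 j [ 38.  41. -34. 127.  54.  27.  49.] F [ 0.2 -0.2 -2.2] w 0.405
delta [2.2 0.7 0.3] turn -0.12 tilt [-0.0001 -0.    ]
```

Call:
drive_tool --deltas "0.3 0.7 0 0; 0.6 0.7 0 0; 0.9 0.7 0 0; 1.2 0.7 0 0; 1.4 0.7 0 0; 1.6 0.7 0 0; 1.6 0.7 0 0; 1.6 0.7 0 0"

```text
clock: 9.02
ee_pos: [468.5, -176.2, 58.7]
eef_rot: [[-0.0, 0.016, 1.0], [-0.0, 1.0, -0.016], [-1.0, -0.0, -0.0]]
force: [1.0, -1.4, -1.9]
gripper_width: 0.404
```

```bash
python3 -c "
from h import *
plan(468.7,-176.3,58,-0.8)"
```

```text
t 9.02 pos [ 468.5 -176.2   58.7] yaw -0.91 j [ 37.  41. -34. 127.  54.  27.  48.] F [ 1.  -1.4 -1.9] w 0.404
delta [ 0.7 -0.1  0.2] turn -0.11 tilt [-0.0001 -0.    ]
```

Call:
drive_tool --deltas "0.3 0 0 0; 0.6 0 0 0; 0.8 0 0 0; 1 0 0 0; 1 0 0 0; 1 0 0 0; 1 0 0 0"

```text
clock: 9.6
ee_pos: [468.6, -176.0, 58.0]
eef_rot: [[0.0, 0.015, 1.0], [-0.0, 1.0, -0.015], [-1.0, -0.0, 0.0]]
force: [-1.9, 0.3, 5.1]
gripper_width: 0.4
```

```bash
python3 -c "
from h import *
plan(468.7,-176.3,58,-0.8)"
```

```text
t 9.6 pos [ 468.6 -176.    58. ] yaw -0.88 j [ 37.  41. -34. 128.  55.  27.  48.] F [-1.9  0.3  5.1] w 0.4
delta [ 0.  -0.3  0.1] turn -0.08 tilt [ 0.0004 -0.0002]
```

The barrel is seated: z is 58.0, with about 7 N down and no lateral push. I check how well it is centred before releasing.

```bash
python3 - <<'E'
from h import *
for n in("scene","top"):
    p,d=manip.get_image(n);np.save(f"pics/{n}4.npy",d);cv2.imwrite(f"pics/{n}4.png",p[:,:,::-1])
    u,v=proj(n,[480,-176,60]).astype(int)
    cv2.imwrite(f"pics/{n}4c.png",cv2.resize(p[v-50:v+50,u-65:u+65,::-1],None,fx=6,fy=6,interpolation=cv2.INTER_CUBIC))
E
```

```text
(no output)
```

View pics/scene4c.png

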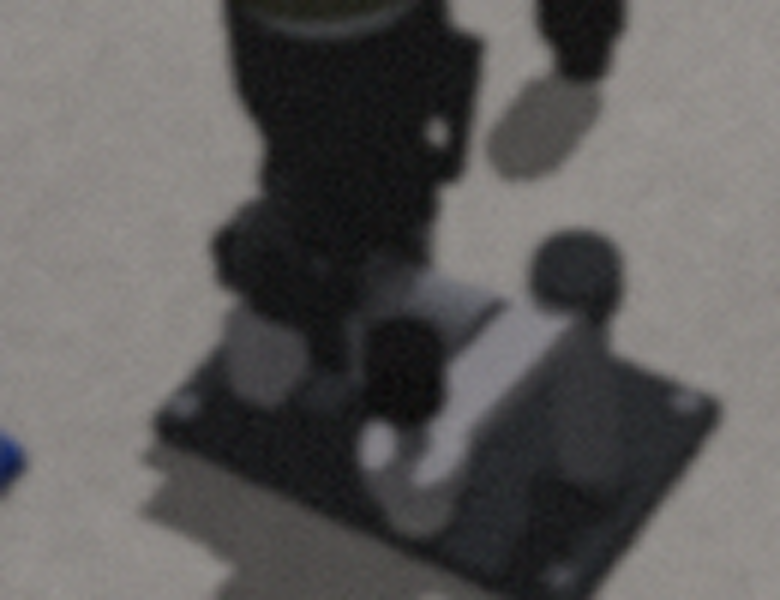

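View pics/top4c.png

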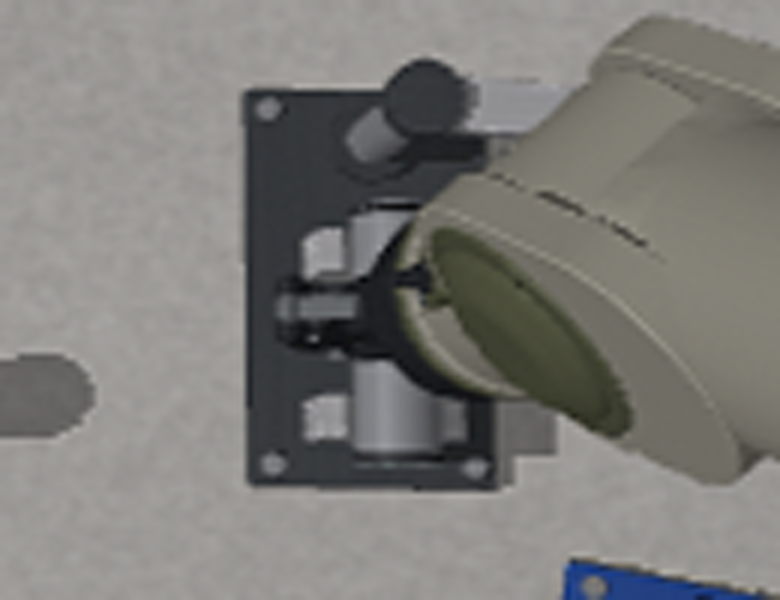

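```bash
cat > edge.py <<'E'
from h import *
M=manip.camera_model("top");V=np.array(M["view"]);K=np.array(M["mtx"])
def prof(f,ys,z,x0,x1,k=4):
    g=cv2.cvtColor(cv2.imread(f),cv2.COLOR_BGR2GRAY).astype(np.float32)
    xs=np.arange(x0,x1,.5);A=[]
    for yy,zz in zip(ys,np.broadcast_to(z,len(ys))):
        c=np.stack([xs,0*xs+yy,0*xs+zz],1)@V[:3,:3].T+V[:3,3];q=c@K.T;q=(q[:,:2]/q[:,2:]).astype(np.float32)
        A.append(cv2.remap(g,q[None,:,0].copy(),q[None,:,1].copy(),cv2.INTER_CUBIC)[0])
    a=np.mean(A,0);d=np.gradient(cv2.GaussianBlur(a[None],(9,1),1.5)[0]);out=[]
    for i in np.argsort(-abs(d)):
        if all(abs(xs[i]-o[0])>3.5 for o in out): out.append((float(xs[i]),round(float(d[i]),1)))
        if len(out)>=k:break
    print(f,"z",np.round(np.mean(z)),sorted(out))
E
python3 - <<'E'
from edge import *
f="pics/top0.png"
prof(f,np.arange(-154,-148,1.),54,415,450);prof(f,np.arange(-154,-148,1.),54,485,525)
f="pics/top4.png"
prof(f,np.arange(-154,-148,1.),54,415,450);prof(f,np.arange(-154,-148,1.),54,485,525)
ys=np.arange(-176,-164,1.);z=58+np.sqrt(324-(ys+176.3)**2)
prof(f,ys,z,400,435);prof(f,ys,z,505,545)
E
```

```text
pics/top0.png z 54.0 [(423.0, 14.0), (428.5, -2.1), (437.5, 1.3), (441.5, -13.0)]
pics/top0.png z 54.0 [(490.0, 7.0), (495.5, 12.5), (514.0, -17.9), (518.0, 1.8)]
pics/top4.png z 54.0 [(423.5, 14.2), (428.5, -2.0), (437.5, 1.4), (441.5, -13.2)]
pics/top4.png z 54.0 [(486.0, -4.1), (490.0, 7.4), (495.5, 12.6), (514.0, -18.0)]
pics/top4.png z 75.0 [(401.5, -11.6), (408.5, 3.3), (412.5, -6.0), (417.0, 11.3)]
pics/top4.png z 75.0 [(509.0, 4.2), (518.5, -18.1), (524.5, -8.3), (542.5, 3.9)]
```

Against the V-blocks in the top view, the block centre is at 468.6 and the barrel centre at about 468.2, so it is centred within 1 mm. I release.

Call:
drive_tool --deltas "0 0 0 0; 0 0 0 0; 0 0 0 0; 0 0 0 0; 0 0 0 0" --gripper 0.8

```text
clock: 10.12
ee_pos: [468.5, -176.2, 57.6]
eef_rot: [[-0.0, 0.016, 1.0], [0.0, 1.0, -0.016], [-1.0, 0.0, -0.0]]
force: [-0.6, 0.2, -0.1]
gripper_width: 0.797
```

Call:
drive_tool --deltas "-3 0 0 0; -10 0 0 0; -25 0 0 0; -45 0 0 0; -70 0 0 0; -95 0 0 0; -120 0 0 0; -140 0 0 0"

```text
clock: 10.78
ee_pos: [468.4, -175.9, 200.0]
eef_rot: [[0.001, 0.015, 1.0], [-0.0, 1.0, -0.015], [-1.0, -0.0, 0.001]]
force: [-0.6, -0.5, -0.4]
gripper_width: 0.801
```

```bash
python3 - <<'E'
from h import *
plan(551.5,-267.2,220,-90)
plan(551.5,-267.2,220,0)
E
```

```text
t 10.78 pos [ 468.4 -175.9  200. ] yaw -0.89 j [ 49.  30. -50. 122.  35.  43.  66.] F [-0.6 -0.5 -0.4] w 0.801
delta [-20.  -90.   84.5] turn 89.11 tilt [ 0.0007 -0.    ]
t 10.78 pos [ 468.4 -175.9  200. ] yaw -0.89 j [ 49.  30. -50. 122.  35.  43.  66.] F [-0.6 -0.5 -0.4] w 0.801
delta [-20.  -90.   84.5] turn -0.89 tilt [ 0.0007 -0.    ]
```

Call:
drive_tool --deltas "-10 -10 8 0; -20 -25 22 0; -20 -40 37 0; -20 -56 52 0; -20 -70 66 0; -20 -82 77 0; -20 -90 84 0; -20 -90 84 0" --gripper 0.7

```text
clock: 11.45
ee_pos: [551.8, -269.0, 217.7]
eef_rot: [[0.001, 0.018, 1.0], [0.0, 1.0, -0.018], [-1.0, 0.0, 0.001]]
force: [0.6, 0.2, -0.2]
gripper_width: 0.699
```

```bash
python3 - <<'E'
from edge import *
plan(551.5,-267.2,160,-0.9)
for n in("scene","top"):
    p,d=manip.get_image(n);np.save(f"pics/{n}5.npy",d);cv2.imwrite(f"pics/{n}5.png",p[:,:,::-1])
    u,v=proj(n,[500,-200,90]).astype(int)
    cv2.imwrite(f"pics/{n}5c.png",cv2.resize(p[max(0,v-60):v+60,u-80:u+80,::-1],None,fx=4.8,fy=4.8,interpolation=cv2.INTER_CUBIC))
    P=cloud(n,d).reshape(-1,3);P=P[~np.isnan(P[:,0])]
    s=(P[:,2]>62)&(P[:,2]<82)&(abs(P[:,0]-468)<65)&(abs(P[:,1]+176)<20);print(s.sum())
    if s.sum()>60:print(cyl(P[s],np.array([468,-176,58,0,0])))
    s=(P[:,2]>150)&(P[:,2]<175)&(abs(P[:,0]-550)<25)&(abs(P[:,1]+266)<25)
    if s.sum()>30:print("knob",s.sum(),cv2.minEnclosingCircle(P[s][:,:2].astype(np.float32)))
f="pics/top5.png";ys=np.arange(-182,-170,1.);z=58+np.sqrt(324-(ys+176.3)**2)
prof(f,ys,z,400,435);prof(f,ys,z,505,545)
E
```

```text
t 11.45 pos [ 551.8 -269.   217.7] yaw -1.01 j [ 52.  36. -49. 107.  34.  53.  76.] F [ 0.6  0.2 -0.2] w 0.699
delta [57.7  1.8 -0.4] turn -0.11 tilt [0.0006 0.0003]
262
(array([ 470.7988614 , -176.03315847,   57.80967863]), np.float64(-0.3823788888907266), np.float64(0.04035174987339676), np.float64(104.83098902618886), np.float64(1.0488868137596672))
knob 173 ((552.678955078125, -266.9159240722656), 14.572314262390137)
590
(array([ 467.17504262, -176.82319846,   58.5362736 ]), np.float64(-0.5347989848550464), np.float64(0.04837000350737901), np.float64(107.22116358262215), np.float64(0.9815924359839023))
knob 80 ((550.6500244140625, -266.7813415527344), 13.308144569396973)
pics/top5.png z 76.0 [(401.0, -10.5), (408.5, 3.3), (412.5, -8.3), (416.5, 10.7)]
pics/top5.png z 76.0 [(518.0, -17.4), (522.0, 12.2), (538.5, -2.1), (542.5, 2.8)]
```

View pics/scene5c.png

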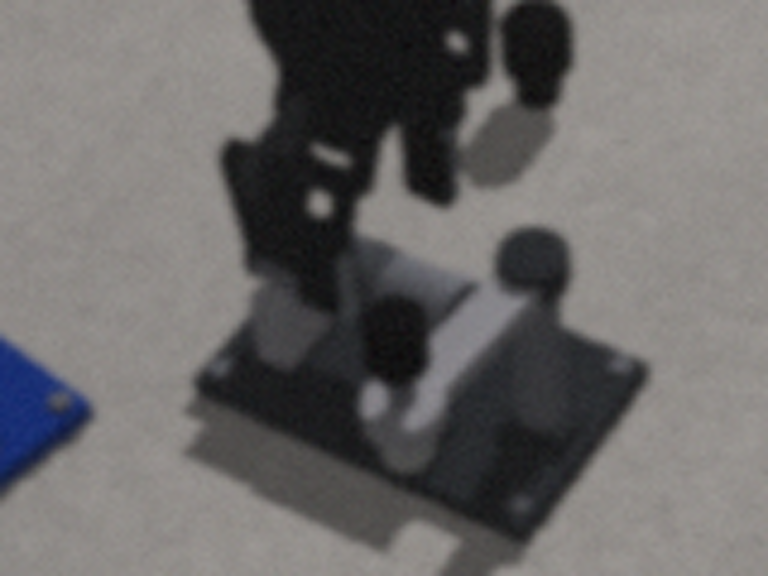

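View pics/top5c.png

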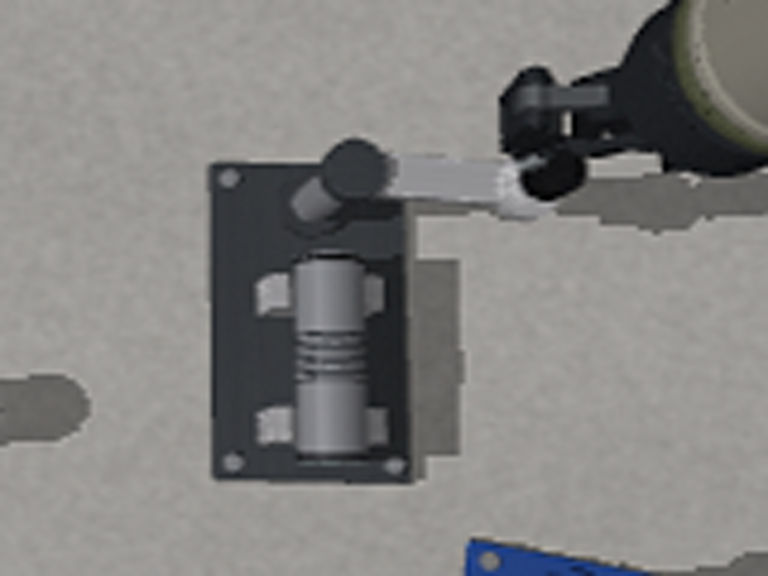

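In the top crop the barrel lies in both V-blocks, its ends at rows 252 and 460, about evenly past the blocks. It is centred and level, z about 58. I descend onto the knob.

Call:
drive_tool --deltas "10 2 0 0; 22 2 0 0; 35 2 0 0; 46 2 0 0; 53 2 0 0; 57 2 0 0; 57 2 0 0; 57 2 0 0"

```text
clock: 12.22
ee_pos: [551.2, -265.4, 160.5]
eef_rot: [[-0.0, 0.016, 1.0], [0.0, 1.0, -0.016], [-1.0, 0.0, -0.0]]
force: [-0.8, -0.8, 0.2]
gripper_width: 0.701
```

Call:
drive_tool --deltas "0 0 0 0; 0 0 0 0; 0 0 0 0; 0 0 0 0; 0 0 0 0; 0 0 0 0; 0 0 0 0; 0 0 0 0" --gripper 0.1 --force 30

```text
clock: 12.88
ee_pos: [551.1, -266.1, 160.8]
eef_rot: [[0.0, 0.016, 1.0], [-0.001, 1.0, -0.016], [-1.0, -0.001, 0.0]]
force: [-0.3, -4.7, 1.8]
gripper_width: 0.287
```

```bash
python3 - <<'E'
from h import *
plan(551.5,-267.2,160,-0.9)
for n in("scene",):
    p,d=manip.get_image(n);cv2.imwrite(f"pics/{n}6.png",p[:,:,::-1])
    u,v=proj(n,[540,-220,130]).astype(int)
    cv2.imwrite(f"pics/{n}6c.png",cv2.resize(p[max(0,v-60):v+60,u-80:u+80,::-1],None,fx=4.8,fy=4.8,interpolation=cv2.INTER_CUBIC))
c=np.array([558.7,-177.5]);k=np.array(manip.observe()["ee_pos"])[:2]
r=k-c;print(np.hypot(*r),np.degrees(np.arctan2(r[1],r[0])))
E
```

```text
t 12.88 pos [ 551.1 -266.1  160.8] yaw -0.94 j [ 50.  40. -46. 109.  39.  47.  72.] F [-0.3 -4.7  1.8] w 0.287
delta [ 0.8 -1.1  0.4] turn -0.04 tilt [ 0.0001 -0.0007]
88.91819488184746 -94.92088477445427
```

View pics/scene6c.png

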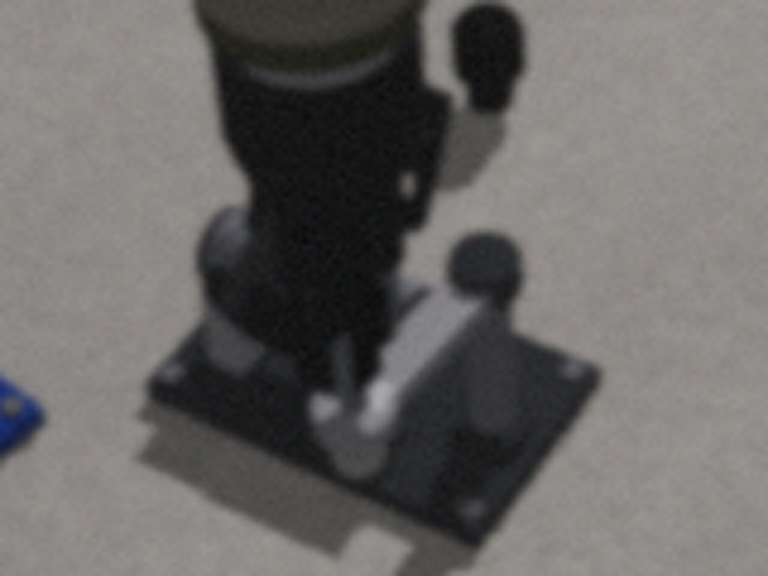

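The scene crop shows the knob pinched between the fingers at (345,365), with the tips above the arm bar. I work out the arc.

```bash
cat > arc.py <<'E'
from h import *
def arc(a1,n,c=(558.7,-176.6),r=90.):
    s=manip.observe();R=np.array(s["eef_rot"]);p=np.array(s["ee_pos"]);c=np.array(c)
    q=p[:2]-c;a0=np.degrees(np.arctan2(q[1],q[0]))%360
    print("t",round(s["clock"],2),"pos",np.round(p,1),"r",round(np.hypot(*q),2),"ang",round(a0,2),"F",np.round(s["force"],1),"w",round(s["gripper_width"],3))
    for a in np.linspace(a0,a1,n+1)[1:]:
        t=np.radians(a);d=np.r_[c+r*np.array([np.cos(t),np.sin(t)])-p[:2],0];print(round(a,1),np.round(R.T@d,1))
E
python3 -c "
from arc import *
arc(230,8)"
```

```text
t 12.93 pos [ 551.1 -266.1  160.7] r 89.81 ang 265.13 F [ 0.2 -5.2  1.7] w 0.286
260.7 [-0.   0.6 -6.9]
256.3 [ -0.    1.8 -13.6]
252.0 [ -0.    3.6 -20.3]
247.6 [ -0.    5.9 -26.8]
243.2 [ -0.    8.6 -33.1]
238.8 [ -0.   11.9 -39.2]
234.4 [ -0.   15.6 -45. ]
230.0 [ -0.   19.7 -50.6]
```

Call:
drive_tool --deltas "0 -0.4 -7 0; 0 0.8 -13.6 0; 0 2.6 -20.3 0; 0 4.9 -26.8 0; 0 7.6 -33.1 0; 0 10.9 -39.2 0; 0 14.6 -45 0; 0 18.7 -50.6 0"

```text
clock: 13.6
ee_pos: [500.3, -245.3, 160.7]
eef_rot: [[0.0, 0.016, 1.0], [0.0, 1.0, -0.016], [-1.0, 0.0, 0.0]]
force: [1.8, 0.5, 0.6]
gripper_width: 0.293
```

```bash
python3 -c "
from arc import *
arc(195,8)"
```

```text
t 13.6 pos [ 500.3 -245.3  160.7] r 90.19 ang 229.64 F [1.8 0.5 0.6] w 0.293
225.3 [ 0.   4.7 -5. ]
221.0 [ 0.   9.6 -9.7]
216.6 [  0.   14.8 -14. ]
212.3 [  0.   20.3 -18. ]
208.0 [  0.   26.2 -21.5]
203.7 [  0.   32.2 -24.5]
199.3 [  0.   38.5 -27.1]
195.0 [  0.   45.  -29.2]
```

Force is low and the arm follows.

Call:
drive_tool --deltas "0 4.7 -5 0; 0 9.6 -9.7 0; 0 14.8 -14 0; 0 20.3 -18 0; 0 26.2 -21.5 0; 0 32.2 -24.5 0; 0 38.5 -27.1 0; 0 45 -29.2 0"

```text
clock: 14.27
ee_pos: [471.8, -200.0, 160.6]
eef_rot: [[-0.001, 0.016, 1.0], [-0.0, 1.0, -0.016], [-1.0, -0.0, -0.001]]
force: [0.3, -0.9, 1.1]
gripper_width: 0.291
```

```bash
python3 -c "
from arc import *
arc(179,6)"
```

```text
t 14.27 pos [ 471.8 -200.   160.6] r 90.05 ang 195.07 F [ 0.3 -0.9  1.1] w 0.291
192.4 [-0.   4.1 -1. ]
189.7 [-0.   8.2 -1.9]
187.0 [-0.  12.4 -2.6]
184.4 [-0.  16.5 -3.1]
181.7 [-0.  20.7 -3.3]
179.0 [-0.  24.9 -3.4]
```

Call:
drive_tool --deltas "0 4.1 -1 0; 0 8.2 -1.9 0; 0 12.4 -2.6 0; 0 16.5 -3.1 0; 0 20.7 -3.3 0; 0 23.5 -3.4 0; 0 24.9 -3.4 0; 0 24.9 -3.4 0"

```text
clock: 14.93
ee_pos: [468.9, -175.7, 160.5]
eef_rot: [[-0.001, 0.016, 1.0], [-0.001, 1.0, -0.016], [-1.0, -0.001, -0.001]]
force: [-3.1, -1.7, 1.2]
gripper_width: 0.295
```

```bash
python3 -c "
from arc import *
arc(178,2)"
```

```text
t 14.93 pos [ 468.9 -175.7  160.5] r 89.78 ang 179.43 F [-3.1 -1.7  1.2] w 0.295
178.7 [-0.   1.1 -0.2]
178.0 [-0.   2.2 -0.2]
```

Call:
drive_tool --deltas "0 0.7 -0.5 0; 0 1.4 -0.5 0; 0 2 -0.5 0; 0 2 -0.5 0; 0 2 -0.5 0; 0 2 -0.5 0"

```text
clock: 15.43
ee_pos: [468.8, -175.3, 160.6]
eef_rot: [[-0.0, 0.018, 1.0], [-0.002, 1.0, -0.018], [-1.0, -0.002, -0.0]]
force: [-2.4, -7.6, 1.0]
gripper_width: 0.293
```

```bash
python3 -c "
from arc import *
arc(178,2)"
```

```text
t 15.43 pos [ 468.8 -175.3  160.6] r 89.92 ang 179.15 F [-2.4 -7.6  1. ] w 0.293
178.6 [-0.   0.9 -0.1]
178.0 [-0.   1.8 -0.1]
```

The stop is reached: 7.6 N of resistance, at the expected angle. I firm up the grip and press down.

Call:
drive_tool --deltas "0 -0.7 0 0; 0 -0.7 0 0; 2 -0.7 0 0; 4 -0.7 0 0; 6 -0.7 0 0; 8 -0.7 0 0; 10 -0.7 0 0; 12 -0.7 0 0" --force 60

```text
clock: 16.1
ee_pos: [468.9, -175.4, 148.9]
eef_rot: [[0.0, 0.017, 1.0], [-0.002, 1.0, -0.017], [-1.0, -0.002, 0.0]]
force: [-3.7, -5.7, 8.8]
gripper_width: 0.281
```

Call:
drive_tool --deltas "1 0 0 0; 2 0 0 0; 3 0 0 0; 4 0 0 0; 5 0 0 0; 5 0 0 0; 5 0 0 0"

```text
clock: 16.68
ee_pos: [469.5, -175.4, 146.5]
eef_rot: [[0.002, 0.017, 1.0], [-0.005, 1.0, -0.017], [-1.0, -0.005, 0.002]]
force: [-14.1, -5.1, 46.2]
gripper_width: 0.28
```

```bash
python3 - <<'E'
from arc import *
arc(178,1)
for n in("scene","top"):
    p,d=manip.get_image(n);cv2.imwrite(f"pics/{n}7.png",p[:,:,::-1])
    u,v=proj(n,[480,-176,110]).astype(int)
    cv2.imwrite(f"pics/{n}7c.png",cv2.resize(p[max(0,v-50):v+50,u-65:u+65,::-1],None,fx=6,fy=6,interpolation=cv2.INTER_CUBIC))
E
```

```text
t 16.68 pos [ 469.5 -175.4  146.5] r 89.25 ang 179.21 F [-14.1  -5.1  46.2] w 0.28
178.0 [-0.   1.9 -0.7]
```

View pics/scene7c.png

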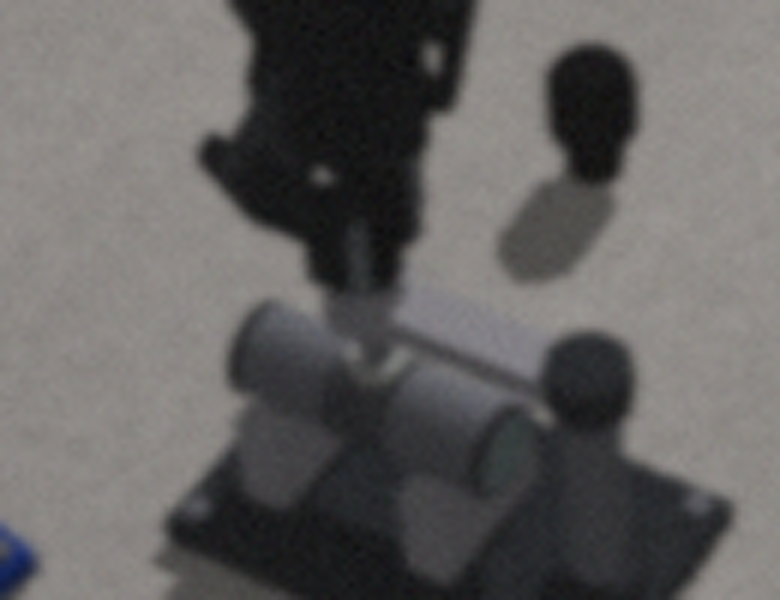

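View pics/top7c.png

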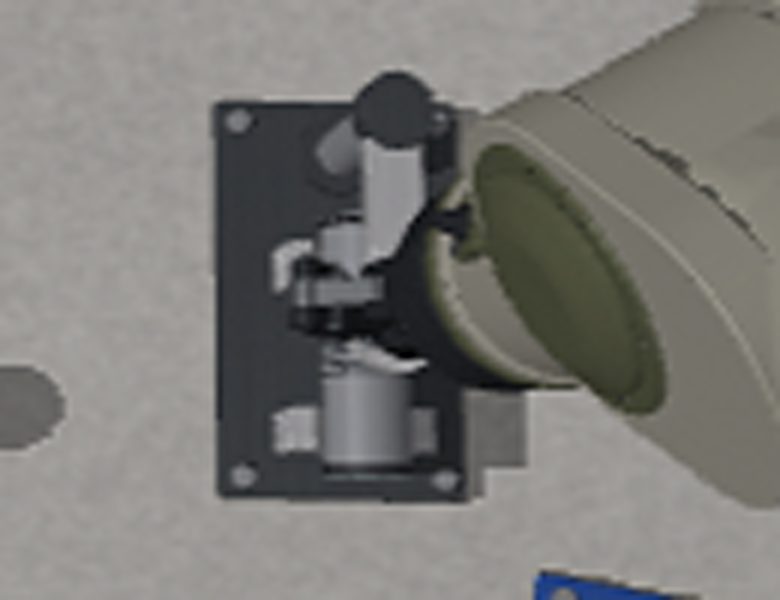

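There are 46 N at only 14 mm of travel, and the scene crop shows the fingertips resting on the arm bar at (360,290). The shut tips reach further forward than I assumed. I back off and take the knob higher.

Call:
drive_tool --deltas "-3 0 0 0; -6 0 0 0; -9 0 0 0; -12 0 0 0; -15 0 0 0; -17 0 0 0; -17 0 0 0"

```text
clock: 17.37
ee_pos: [468.8, -175.5, 161.0]
eef_rot: [[0.0, 0.017, 1.0], [-0.001, 1.0, -0.017], [-1.0, -0.001, 0.0]]
force: [-2.6, -5.4, 1.1]
gripper_width: 0.28
```

```bash
python3 -c "
from arc import *
arc(178,1)"
```

```text
t 17.37 pos [ 468.8 -175.5  161. ] r 89.91 ang 179.28 F [-2.6 -5.4  1.1] w 0.28
178.0 [-0.   2.  -0.1]
```

Call:
drive_tool --deltas "0 0 0 0; 0 0 0 0; 0 0 0 0; 0 0 0 0; -4 0 0 0; -8 0 0 0; -8 0 0 0; -8 0 0 0" --gripper 0.5

```text
clock: 18.03
ee_pos: [469.1, -174.3, 169.0]
eef_rot: [[0.001, 0.016, 1.0], [-0.0, 1.0, -0.016], [-1.0, -0.0, 0.001]]
force: [-0.5, -0.2, -0.6]
gripper_width: 0.5
```

Call:
drive_tool --deltas "0 0 0 0; 0 0 0 0; 0 0 0 0; 0 0 0 0; 0 0 0 0; 0 0 0 0" --gripper 0.1

```text
clock: 18.53
ee_pos: [468.8, -175.3, 168.6]
eef_rot: [[-0.0, 0.017, 1.0], [-0.001, 1.0, -0.017], [-1.0, -0.001, -0.0]]
force: [0.3, -5.3, 0.1]
gripper_width: 0.272
```

```bash
python3 -c "
from arc import *
arc(178,1)"
```

```text
t 18.53 pos [ 468.8 -175.3  168.6] r 89.96 ang 179.15 F [ 0.3 -5.3  0.1] w 0.272
178.0 [-0.   1.8 -0. ]
```

Call:
drive_tool --deltas "2 0 0 0; 4 0 0 0; 6 0 0 0; 8 0 0 0; 10 0 0 0; 12 0 0 0; 14 0 0 0; 14 0 0 0"

```text
clock: 19.2
ee_pos: [469.0, -175.2, 155.2]
eef_rot: [[0.0, 0.017, 1.0], [-0.002, 1.0, -0.017], [-1.0, -0.002, 0.0]]
force: [-2.6, -5.8, 12.6]
gripper_width: 0.271
```

```bash
python3 -c "
from arc import *
arc(178,1)"
```

```text
t 19.2 pos [ 469.  -175.2  155.2] r 89.76 ang 179.13 F [-2.6 -5.8 12.6] w 0.271
178.0 [-0.   1.8 -0.2]
```

Call:
drive_tool --deltas "0.7 0 0 0; 1.4 0 0 0; 2.1 0 0 0; 2.8 0 0 0; 3.4 0 0 0; 4 0 0 0; 4 0 0 0; 4 0 0 0"

```text
clock: 19.87
ee_pos: [469.6, -175.2, 154.1]
eef_rot: [[0.002, 0.017, 1.0], [-0.006, 1.0, -0.017], [-1.0, -0.006, 0.002]]
force: [-11.7, -4.9, 53.7]
gripper_width: 0.273
```

```bash
python3 - <<'E'
from arc import *
arc(178,1)
for n in("scene","top"):
    p,d=manip.get_image(n);cv2.imwrite(f"pics/{n}8.png",p[:,:,::-1])
    u,v=proj(n,[480,-176,110]).astype(int)
    cv2.imwrite(f"pics/{n}8c.png",cv2.resize(p[max(0,v-50):v+50,u-65:u+65,::-1],None,fx=6,fy=6,interpolation=cv2.INTER_CUBIC))
E
```

```text
t 19.87 pos [ 469.6 -175.2  154.1] r 89.08 ang 179.1 F [-11.7  -4.9  53.7] w 0.273
178.0 [-0.   1.7 -0.9]
```

View pics/scene8c.png

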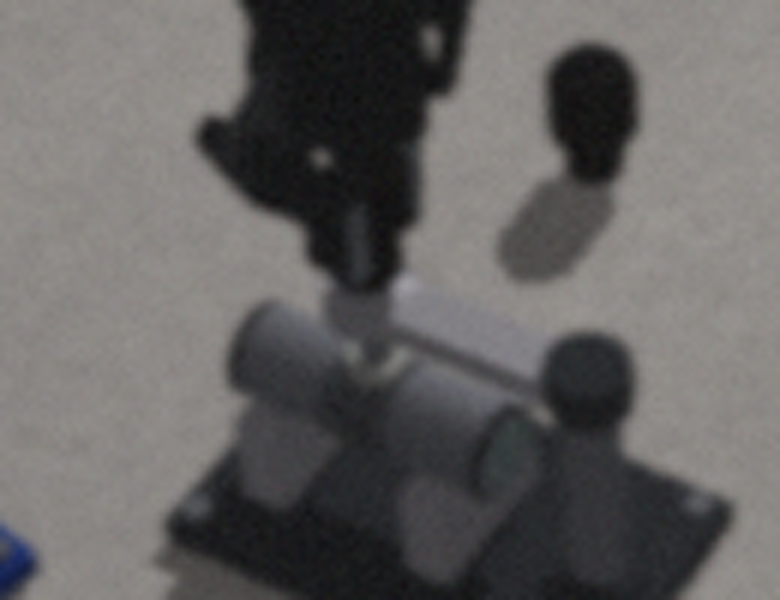

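It is blocked again at about 14 mm, even though the grip is 7.6 mm higher, so this may be the plunger's own hard stop. I ease off in small steps and log force against height.

Call:
drive_tool --deltas "-1.5 0 0 0; -3 0 0 0; -3 0 0 0; -3 0 0 0"

```text
clock: 20.3
ee_pos: [469.0, -175.3, 154.9]
eef_rot: [[0.001, 0.017, 1.0], [-0.003, 1.0, -0.017], [-1.0, -0.003, 0.001]]
force: [-3.6, -4.8, 19.8]
gripper_width: 0.271
```

Call:
drive_tool --deltas "-0.7 0 0 0; -0.7 0 0 0; -0.7 0 0 0"

```text
clock: 20.55
ee_pos: [468.9, -175.3, 155.1]
eef_rot: [[0.0, 0.017, 1.0], [-0.002, 1.0, -0.017], [-1.0, -0.002, 0.0]]
force: [-2.6, -4.6, 12.5]
gripper_width: 0.277
```

Call:
drive_tool --deltas "-0.7 0 0 0; -0.7 0 0 0; -0.7 0 0 0"

```text
clock: 20.8
ee_pos: [468.9, -175.3, 155.6]
eef_rot: [[0.0, 0.017, 1.0], [-0.002, 1.0, -0.017], [-1.0, -0.002, 0.0]]
force: [-0.7, -6.2, 8.5]
gripper_width: 0.271
```

Call:
drive_tool --deltas "-1 0 0 0; -1 0 0 0; -1 0 0 0"

```text
clock: 21.05
ee_pos: [468.9, -175.3, 156.6]
eef_rot: [[0.0, 0.017, 1.0], [-0.002, 1.0, -0.017], [-1.0, -0.002, 0.0]]
force: [-1.4, -5.5, 9.4]
gripper_width: 0.274
```

Call:
drive_tool --deltas "-2 0 0 0; -2 0 0 0; -2 0 0 0"

```text
clock: 21.3
ee_pos: [468.9, -175.3, 158.5]
eef_rot: [[0.0, 0.017, 1.0], [-0.002, 1.0, -0.017], [-1.0, -0.002, 0.0]]
force: [-1.8, -5.9, 7.1]
gripper_width: 0.274
```

Call:
drive_tool --deltas "-3 0 0 0; -3 0 0 0; -3 0 0 0"

```text
clock: 21.55
ee_pos: [468.8, -175.3, 161.3]
eef_rot: [[-0.0, 0.017, 1.0], [-0.002, 1.0, -0.017], [-1.0, -0.002, -0.0]]
force: [-0.8, -5.4, 4.1]
gripper_width: 0.269
```

```bash
python3 - <<'E'
from arc import *
s=manip.observe();print(np.round(s["force"],1),np.round(s["wrist_torque"],2),np.round(s["joint_pos"],1),np.round(s["effort"],1))
a=cv2.imread("pics/scene8.png");cv2.imwrite("pics/s8z.png",cv2.resize(a[225:325,165:285],None,fx=6,fy=6,interpolation=cv2.INTER_CUBIC)*1)
b=cv2.imread("pics/scene8.png")[225:325,165:285].astype(float)*3;cv2.imwrite("pics/s8b.png",cv2.resize(np.clip(b,0,255).astype(np.uint8),None,fx=6,fy=6,interpolation=cv2.INTER_CUBIC))
E
```

```text
[-0.8 -5.4  4.1] [-1.1   0.12  0.01] [ 46.2  33.3 -46.1 123.6  39.3  38.8  61.7] [ -2.6 -55.6 -11.5 -14.1  -0.9  -0.9   0. ]
```

View pics/s8b.png

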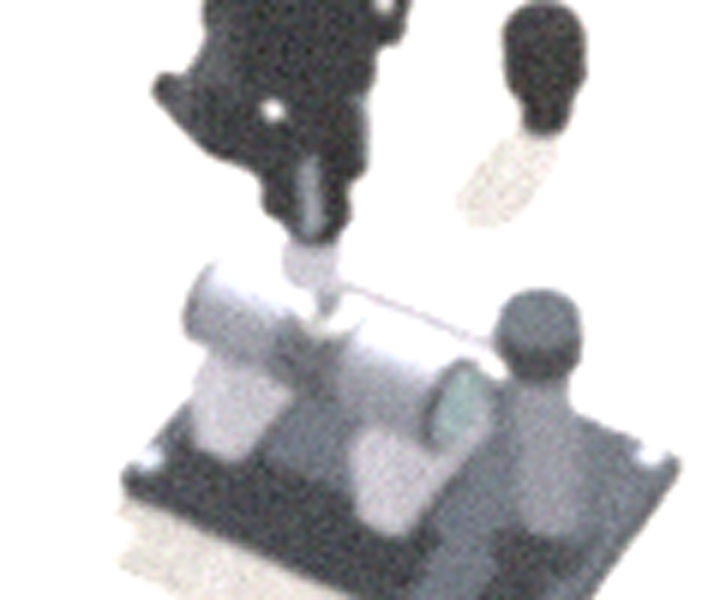

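View pics/scene8.png

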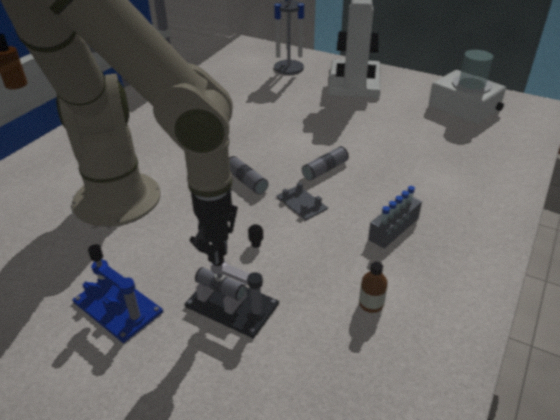

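Call:
drive_tool --deltas "2 0 0 0; 4 0 0 0; 6 0 0 0; 7 0 0 0; 7 0 0 0; 7 0 0 0"

```text
clock: 22.05
ee_pos: [469.0, -175.3, 155.0]
eef_rot: [[0.0, 0.017, 1.0], [-0.003, 1.0, -0.017], [-1.0, -0.003, 0.0]]
force: [-3.3, -5.4, 17.0]
gripper_width: 0.272
```

```bash
python3 - <<'E'
from arc import *
s=manip.observe();print(s["ee_pos"],np.round(s["force"],1),np.round(s["wrist_torque"],2),np.round(s["joint_pos"],1),np.round(s["effort"],1))
E
```

```text
[ 468.99578593 -175.25593939  155.02130767] [-3.3 -5.4 17. ] [-1.08  0.78 -0.01] [ 45.6  33.8 -45.5 123.9  40.2  38.1  60.9] [ -3.2 -50.7 -10.3 -13.1  -0.6  -1.8  -0. ]
```

```bash
python3 - <<'E'
from h import *
V=np.array(manip.camera_model("scene")["view"]);C=-V[:3,:3].T@V[:3,3];print("cam",C)
n=C[:2]-[468.6,-176];n/=np.linalg.norm(n);print(n)
for r,z,l in[(13,118,"knob bottom d=20"),(13,124,"knob bottom d=14"),(13,138,"knob bot d=0"),(11,116,"boss top near edge"),(11,104,"boss bottom"),(11,76,"foot"),(11,116,"")]:
    q=proj("scene",[468.6+n[0]*r,-176+n[1]*r,z]);print(l,np.round((q-[165,225])*6,1))
for y in(-189,-163):
  for z in(122,128,136): print("tip",y,z,np.round((proj("scene",[468.6+11,y,z])-[165,225])*6,1))
for n_,(u,v) in dict(post=(558.5,-177)).items(): print(np.round((proj("scene",[u,v,125])-[165,225])*6))
E
```

```text
cam [ 970.49768145 -808.2181206   906.5228376 ]
[ 0.62176219 -0.78320609]
knob bottom d=20 [319.5 256. ]
knob bottom d=14 [318.1 243.7]
knob bot d=0 [314.7 214.7]
boss top near edge [319.5 256.1]
boss bottom [322.3 280.4]
foot [328.6 335.8]
 [319.5 256.1]
tip -189 122 [321.  255.8]
tip -189 128 [319.6 243.5]
tip -189 136 [317.7 226.8]
tip -163 122 [362.5 209.1]
tip -163 128 [361.3 196.8]
tip -163 136 [359.6 180.2]
[535. 306.]
```

The knob stops at the same travel, about 13.3 mm, from both grip heights. So I test it without side contact: let it spring up, release, and press its top with the shut fingertips.

Call:
drive_tool --deltas "-3 0 0 0; -6 0 0 0; -9 0 0 0; -12 0 0 0; -13.5 0 0 0; -13.5 0 0 0; -13.5 -0.5 0 0"

```text
clock: 22.63
ee_pos: [468.8, -175.5, 167.7]
eef_rot: [[-0.0, 0.017, 1.0], [-0.001, 1.0, -0.017], [-1.0, -0.001, -0.0]]
force: [-0.3, -2.8, 0.5]
gripper_width: 0.272
```

Call:
drive_tool --deltas "0 0 0 0; 0 0 0 0; 0 0 0 0; 0 0 0 0; -8 0 0 0; -20 0 0 0; -35 0 0 0; -40 0 0 0" --gripper 0.5

```text
clock: 23.3
ee_pos: [469.5, -174.4, 209.4]
eef_rot: [[0.002, 0.015, 1.0], [-0.0, 1.0, -0.015], [-1.0, -0.0, 0.002]]
force: [-0.2, -0.3, 0.3]
gripper_width: 0.5
```

```bash
python3 - <<'E'
from h import *
plan(468.7,-175.7,200,-0.8)
for n in("scene","top"):
    p,d=manip.get_image(n);np.save(f"pics/{n}9.npy",d);cv2.imwrite(f"pics/{n}9.png",p[:,:,::-1])
    P=cloud(n,d).reshape(-1,3);P=P[~np.isnan(P[:,0])]
    s=(P[:,2]>130)&(P[:,2]<172)&(np.hypot(P[:,0]-469,P[:,1]+176)<22)
    if s.sum()>30:print("knob",s.sum(),cv2.minEnclosingCircle(P[s][:,:2].astype(np.float32)),np.percentile(P[s][:,2],[2,50,90,98]))
b=np.clip(cv2.imread("pics/scene9.png")[205:325,165:285].astype(float)*2.5,0,255).astype(np.uint8)
cv2.imwrite("pics/s9b.png",cv2.resize(b,None,fx=5,fy=5,interpolation=cv2.INTER_CUBIC))
E
```

```text
t 23.3 pos [ 469.5 -174.4  209.4] yaw -0.88 j [ 50.  30. -51. 121.  34.  44.  67.] F [-0.2 -0.3  0.3] w 0.5
delta [ 9.4 -1.3 -0.8] turn -0.08 tilt [ 0.0018 -0.0003]
knob 194 ((470.3064880371094, -176.36013793945312), 13.835371017456055) [136.971603   158.95507674 164.37559314 166.06854665]
knob 42 ((463.34130859375, -175.43124389648438), 11.129809379577637) [140.52549876 163.28402099 166.56280588 167.53685051]
```

View pics/s9b.png

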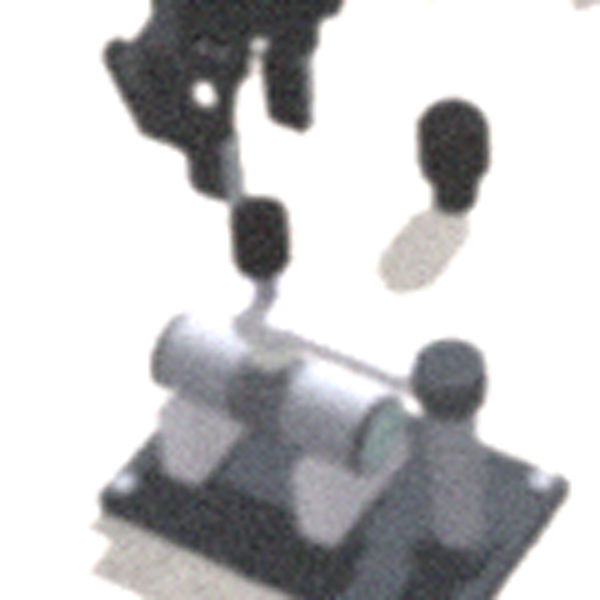

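The image shows the knob sprung up to z 164 at (260,235), the foot above the barrel and the arm over it. I shut the fingers and press from above.

Call:
drive_tool --deltas "0 -1.3 -0.8 0; 0 -1.3 -0.8 0; 0 -1.3 -0.8 0; 0 -1.3 -0.8 0; 0 -1.3 -0.8 0; 0 -1.3 -0.8 0; 0 -1.3 -0.8 0" --gripper 0

```text
clock: 23.98
ee_pos: [468.0, -176.0, 207.4]
eef_rot: [[-0.0, 0.016, 1.0], [0.0, 1.0, -0.016], [-1.0, 0.0, -0.0]]
force: [0.1, -0.0, -0.6]
gripper_width: -0.001
```

Call:
drive_tool --deltas "4 0 0 0; 8 0 0 0; 12 0 0 0; 14 0 0 0; 16 0 0 0; 17 0 0 0; 17 0 0 0"

```text
clock: 24.57
ee_pos: [467.9, -176.0, 190.3]
eef_rot: [[-0.0, 0.016, 1.0], [0.0, 1.0, -0.016], [-1.0, 0.0, -0.0]]
force: [-0.8, 0.7, 0.6]
gripper_width: 0.004
```

```bash
python3 -c "
from h import *
plan(468.7,-175.7,185,-0.8)"
```

```text
t 24.57 pos [ 467.9 -176.   190.3] yaw -0.9 j [ 49.  31. -49. 122.  36.  42.  65.] F [-0.8  0.7  0.6] w 0.004
delta [5.3 0.3 0.8] turn -0.1 tilt [-0.0003  0.0002]
```

Call:
drive_tool --deltas "1.5 0.3 0.8 0; 3 0.3 0.8 0; 4.5 0.3 0.8 0; 5 0.3 0.8 0; 5 0.3 0.8 0"

```text
clock: 24.98
ee_pos: [468.7, -175.8, 185.4]
eef_rot: [[-0.0, 0.016, 1.0], [0.0, 1.0, -0.016], [-1.0, 0.0, -0.0]]
force: [0.5, 0.1, -0.6]
gripper_width: -0.004
```

Call:
drive_tool --deltas "1 0 0 0; 2 0 0 0; 2 0 0 0; 2 0 0 0"

```text
clock: 25.32
ee_pos: [468.7, -175.8, 183.5]
eef_rot: [[-0.0, 0.016, 1.0], [0.0, 1.0, -0.016], [-1.0, 0.0, -0.0]]
force: [0.7, 0.3, 0.7]
gripper_width: -0.002
```

Call:
drive_tool --deltas "1 0 0 0; 2 0 0 0; 3 0 0 0; 3 0 0 0; 3 0 0 0"

```text
clock: 25.73
ee_pos: [468.9, -175.8, 180.5]
eef_rot: [[0.0, 0.016, 1.0], [0.0, 1.0, -0.016], [-1.0, 0.0, 0.0]]
force: [-0.3, 0.5, 1.3]
gripper_width: -0.003
```

Call:
drive_tool --deltas "1 0 0 0; 2 0 0 0; 3 0 0 0; 4 0 0 0; 4 0 0 0; 4 0 0 0"

```text
clock: 26.23
ee_pos: [468.9, -175.8, 176.5]
eef_rot: [[-0.0, 0.016, 1.0], [0.0, 1.0, -0.016], [-1.0, 0.0, -0.0]]
force: [-0.2, 0.1, 1.8]
gripper_width: -0.001
```

Call:
drive_tool --deltas "1 0 0 0; 2 0 0 0; 3 0 0 0; 4 0 0 0; 5 0 0 0; 5 0 0 0; 5 0 0 0"

```text
clock: 26.82
ee_pos: [468.9, -175.8, 171.8]
eef_rot: [[0.0, 0.016, 1.0], [-0.0, 1.0, -0.016], [-1.0, -0.0, 0.0]]
force: [-1.0, 0.6, 8.4]
gripper_width: -0.0
```

Call:
drive_tool --deltas "1 0 0 0; 2 0 0 0; 2.5 0 0 0; 2.5 0 0 0; 2.5 0 0 0"

```text
clock: 27.23
ee_pos: [469.0, -175.8, 169.5]
eef_rot: [[0.0, 0.016, 1.0], [-0.001, 1.0, -0.016], [-1.0, -0.001, 0.0]]
force: [-1.8, 0.1, 9.2]
gripper_width: -0.001
```

Call:
drive_tool --deltas "1 0 0 0; 2 0 0 0; 2 0 0 0; 2 0 0 0"

```text
clock: 27.57
ee_pos: [469.3, -175.7, 168.6]
eef_rot: [[0.001, 0.016, 1.0], [-0.002, 1.0, -0.016], [-1.0, -0.002, 0.001]]
force: [-5.2, 0.4, 24.6]
gripper_width: 0.001
```

The plunger blocks again, at d≈14 mm with about 9.5 N. Before any harder push I look at what is in the way.

```bash
python3 - <<'E'
from h import *
s=manip.observe();print(np.round(s["force"],1),np.round(s["wrist_torque"],2))
for n in("scene","top"):
    p,d=manip.get_image(n);np.save(f"pics/{n}10.npy",d);cv2.imwrite(f"pics/{n}10.png",p[:,:,::-1])
    P=cloud(n,d).reshape(-1,3);P=P[~np.isnan(P[:,0])]
    s=(P[:,2]>62)&(P[:,2]<82)&(abs(P[:,0]-468)<65)&(abs(P[:,1]+176)<20)&(abs(P[:,0]-468)>14)
    print(n,s.sum(),cyl(P[s],np.array([468,-176,58,0,0])))
    # bar top
    s=(P[:,2]>108)&(P[:,2]<124)&(P[:,0]>490)&(P[:,0]<535)&(abs(P[:,1]+177)<14);Q=P[s]
    if len(Q)>20:
        A=np.c_[Q[:,:2],np.ones(len(Q))];co=np.linalg.lstsq(A,Q[:,2],rcond=None)[0];print("bar",len(Q),np.median(Q,0),"slope",co[:2])
b=np.clip(cv2.imread("pics/scene10.png")[235:325,170:290].astype(float)*2.5,0,255).astype(np.uint8)
cv2.imwrite("pics/s10b.png",cv2.resize(b,None,fx=6,fy=6,interpolation=cv2.INTER_CUBIC))
b=cv2.imread("pics/top10.png")[165:265,320:440]
cv2.imwrite("pics/t10b.png",cv2.resize(b,None,fx=6,fy=6,interpolation=cv2.INTER_CUBIC))
E
```

```text
[-5.2  0.4 24.6] [ 0.04  1.13 -0.01]
scene 495 (array([ 469.11455276, -175.69458355,   57.40552156]), np.float64(-1.1444370917013627), np.float64(-0.3382849812875764), np.float64(110.80794833858346), np.float64(1.1988097401104945))
bar 205 [ 512.51535019 -179.73786643  115.51696612] slope [0.00332901 0.09547703]
top 279 (array([ 467.24249021, -177.04897633,   58.2514045 ]), np.float64(-1.1398031610479435), np.float64(0.24772564228715335), np.float64(107.45126798469161), np.float64(0.9276175109488882))
bar 136 [ 518.66743125 -175.36364455  115.88156379] slope [-0.02592322 -0.05312302]
```

View pics/s10b.png

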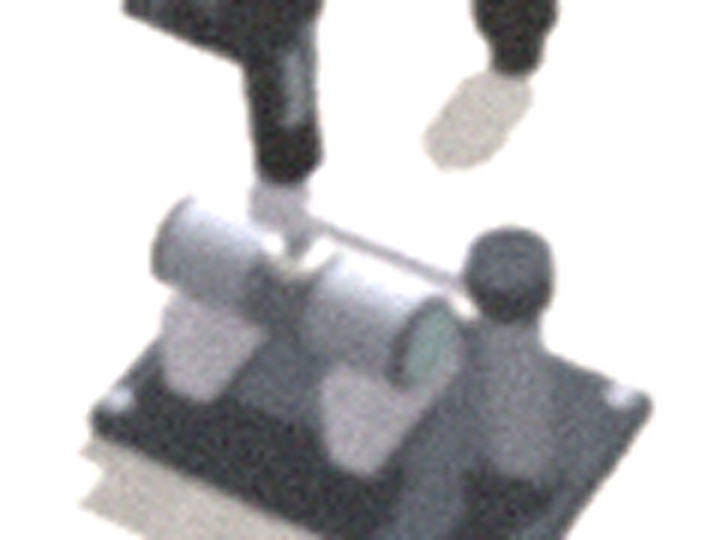

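View pics/t10b.png

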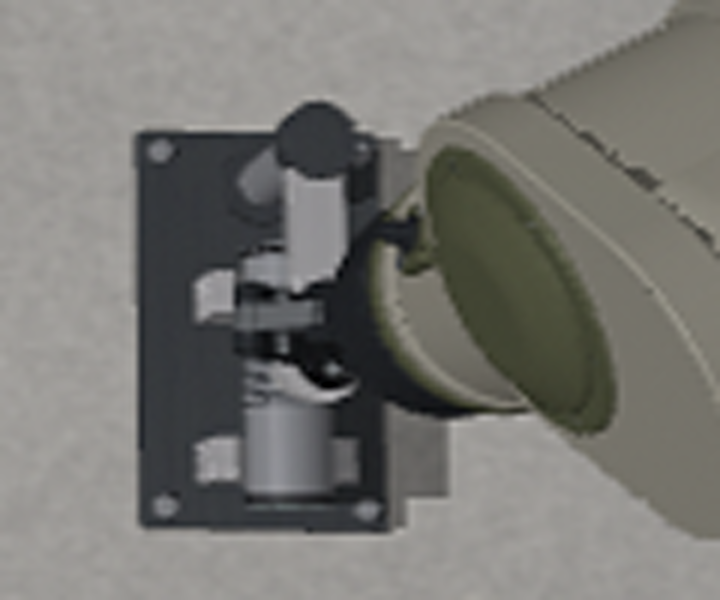

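Call:
drive_tool --deltas "0 0 0.3 0; 0 0 0.3 0; 0 0 0.3 0; 0 0 0.3 0"

```text
clock: 28.0
ee_pos: [469.3, -175.8, 168.5]
eef_rot: [[0.001, 0.016, 1.0], [-0.002, 1.0, -0.016], [-1.0, -0.002, 0.001]]
force: [-5.7, 0.9, 25.0]
gripper_width: 0.001
```

Call:
drive_tool --deltas "-1 0 0 0; -2 0 0 0; -2 0 0 0; -2 0 0 0; -2 0 0 0"

```text
clock: 28.42
ee_pos: [469.1, -175.8, 169.5]
eef_rot: [[0.0, 0.016, 1.0], [-0.001, 1.0, -0.016], [-1.0, -0.001, 0.0]]
force: [-2.4, -0.0, 9.4]
gripper_width: -0.004
```

```bash
python3 - <<'E'
from h import *
s=manip.observe();print(s["clock"],np.round(s["ee_pos"],2),np.round(s["force"],1),np.round(s["wrist_torque"],2))
V=np.array(manip.camera_model("scene")["view"])
# knob/boss/foot column seen by scene cam: depth-derived z along a vertical pixel line through the stem, up vs pressed
for f in("scene9","scene10"):
    d=np.load(f"pics/{f}.npy");w=cloud("scene",d);im=cv2.imread(f"pics/{f}.png")
    u=int(round(proj("scene",[468.6,-176,130])[0]));
    print(f,u)
    for v in range(246,290,1): print(v,np.round(w[v,u],0),im[v,u].tolist(),end=" | ")
    print()
E
```

```text
28.4167 [ 469.06 -175.8   169.49] [-2.4 -0.   9.4] [0.02 0.51 0.03]
scene9 217
246 [ 470. -173.  166.] [28, 29, 28] | 247 [ 470. -174.  164.] [20, 22, 23] | 248 [ 470. -174.  161.] [21, 19, 23] | 249 [ 473. -179.  163.] [21, 20, 22] | 250 [ 476. -182.  165.] [22, 18, 25] | 251 [ 476. -183.  163.] [21, 21, 25] | 252 [ 477. -185.  162.] [28, 24, 28] | 253 [ 478. -187.  161.] [18, 16, 19] | 254 [ 477. -186.  157.] [22, 24, 23] | 255 [ 477. -186.  155.] [23, 22, 23] | 256 [ 475. -184.  149.] [19, 18, 19] | 257 [ 475. -184.  146.] [20, 20, 21] | 258 [ 475. -185.  144.] [24, 22, 20] | 259 [ 476. -186.  143.] [25, 25, 27] | 260 [ 477. -187.  141.] [35, 35, 33] | 261 [ 472. -182.  132.] [50, 47, 47] | 262 [ 469. -179.  125.] [58, 56, 56] | 263 [ 471. -181.  125.] [57, 55, 55] | 264 [ 472. -183.  123.] [60, 56, 56] | 265 [ 470. -180.  117.] [66, 64, 64] | 266 [ 470. -182.  116.] [65, 64, 64] | 267 [ 472. -184.  116.] [76, 73, 75] | 268 [ 472. -185.  113.] [79, 73, 74] | 269 [ 474. -188.  115.] [81, 78, 78] | 270 [ 476. -190.  114.] [74, 73, 73] | 271 [ 476. -191.  112.] [69, 66, 64] | 272 [ 4
[... 1723 characters left out ...]
72 [ 477. -193.  112.] [70, 66, 69] | 273 [ 477. -192.  108.] [73, 71, 70] | 274 [ 468. -182.   91.] [73, 71, 70] | 275 [ 467. -181.   87.] [80, 79, 79] | 276 [ 468. -183.   86.] [79, 79, 78] | 277 [ 467. -182.   81.] [74, 76, 75] | 278 [ 468. -183.   80.] [75, 77, 74] | 279 [ 471. -188.   83.] [73, 77, 76] | 280 [ 470. -187.   78.] [60, 62, 62] | 281 [ 467. -184.   71.] [59, 58, 59] | 282 [ 468. -186.   70.] [47, 45, 44] | 283 [ 470. -188.   70.] [36, 34, 36] | 284 [ 471. -189.   68.] [43, 37, 40] | 285 [ 472. -192.   69.] [41, 41, 37] | 286 [ 473. -193.   67.] [42, 41, 40] | 287 [ 473. -194.   65.] [38, 37, 35] | 288 [ 472. -192.   60.] [37, 36, 34] | 289 [ 475. -196.   61.] [41, 36, 37] |
```

The depth readings agree. The knob underside has gone from 139 to 125 mm (d≈14) and the foot from 84 to about 76–78 mm, so the foot is on the barrel. The stop is in the clamp itself and does not depend on how I push: three different grips gave the same travel. It matches the plunger stem landing on the barrel top. I nudge sideways to check that the arm is still at its swing stop, then hold a moderate push against the end of travel.

Call:
drive_tool --deltas "0 0.4 0 0; 0 0.8 0 0; 0 1.2 0 0; 0 1.2 0 0; 0 1.2 0 0"

```text
clock: 28.83
ee_pos: [469.0, -175.4, 169.4]
eef_rot: [[-0.0, 0.016, 1.0], [-0.002, 1.0, -0.016], [-1.0, -0.002, -0.0]]
force: [-2.3, -1.9, 9.5]
gripper_width: -0.002
```

Call:
drive_tool --deltas "0.4 0 0 0; 0.8 0 0 0; 1.1 0 0 0; 1.1 0 0 0; 1.1 0 0 0; 1.1 0 0 0"

```text
clock: 29.33
ee_pos: [469.1, -175.4, 168.7]
eef_rot: [[0.0, 0.016, 1.0], [-0.002, 1.0, -0.016], [-1.0, -0.002, 0.0]]
force: [-3.7, -2.8, 14.9]
gripper_width: 0.001
```

```bash
python3 - <<'E'
from h import *
s=manip.observe();print(s["clock"],np.round(s["ee_pos"],2),np.round(s["force"],1),np.round(s["wrist_torque"],2))
E
```

```text
29.3333 [ 469.14 -175.43  168.75] [-3.7 -2.8 14.9] [-0.68  0.75  0.02]
```

The arm is at its stop: it moved only 0.4 mm for the 1.2 mm commanded, with a reaction of 2–3 N. I add a little press margin and check over about a second.

Call:
drive_tool --deltas "0.5 0 0.2 0; 0.5 0 0.2 0; 0.5 0 0.2 0; 0.5 0 0.2 0; 0.5 0 0.2 0; 0.5 0 0.2 0; 0.5 0 0.2 0; 0.5 0 0.2 0"

```text
clock: 30.0
ee_pos: [469.3, -175.4, 168.6]
eef_rot: [[0.0, 0.017, 1.0], [-0.003, 1.0, -0.017], [-1.0, -0.003, 0.0]]
force: [-5.1, -3.4, 22.1]
gripper_width: 0.004
```

Call:
drive_tool --deltas "0 0 0 0; 0 0 0 0; 0 0 0 0; 0 0 0 0; 0 0 0 0; 0 0 0 0"

```text
clock: 30.5
ee_pos: [469.3, -175.4, 168.6]
eef_rot: [[0.0, 0.016, 1.0], [-0.003, 1.0, -0.016], [-1.0, -0.003, 0.0]]
force: [-5.6, -2.9, 21.4]
gripper_width: -0.001
```

```bash
python3 - <<'E'
from h import *
s=manip.observe();print(s["clock"],np.round(s["ee_pos"],2),np.round(s["force"],1))
for n in("scene","top"):
    p,d=manip.get_image(n);cv2.imwrite(f"pics/{n}11.png",p[:,:,::-1])
    P=cloud(n,d).reshape(-1,3);P=P[~np.isnan(P[:,0])]
    s=(P[:,2]>62)&(P[:,2]<82)&(abs(P[:,0]-468)<65)&(abs(P[:,1]+176)<20)&(abs(P[:,0]-468)>14)
    print(n,s.sum(),cyl(P[s],np.array([468,-176,58,0,0])))
from edge import prof
ys=np.arange(-182,-170,1.);z=58+np.sqrt(324-(ys+176.3)**2)
prof("pics/top11.png",ys,z,400,435);prof("pics/top11.png",np.arange(-154,-148,1.),54,415,450)
b=np.clip(cv2.imread("pics/scene11.png")[235:325,170:290].astype(float)*2.5,0,255).astype(np.uint8)
cv2.imwrite("pics/s11b.png",cv2.resize(b,None,fx=6,fy=6,interpolation=cv2.INTER_CUBIC))
E
```

```text
30.5 [ 469.3  -175.41  168.61] [-5.6 -2.9 21.4]
scene 496 (array([ 469.24353908, -175.76113102,   57.4035702 ]), np.float64(-1.0010647333436153), np.float64(-0.3227648650588418), np.float64(110.36399669387372), np.float64(1.1730409098467973))
top 278 (array([ 467.18521115, -177.10462009,   58.4477619 ]), np.float64(-0.9334378892673029), np.float64(0.28335215461065766), np.float64(107.18884954988191), np.float64(0.9462496222788666))
pics/top11.png z 76.0 [(401.0, -10.4), (408.5, 3.5), (412.5, -8.3), (416.5, 10.7)]
pics/top11.png z 54.0 [(423.0, 14.2), (428.5, -1.9), (437.5, 1.5), (441.5, -13.6)]
```

View pics/s11b.png

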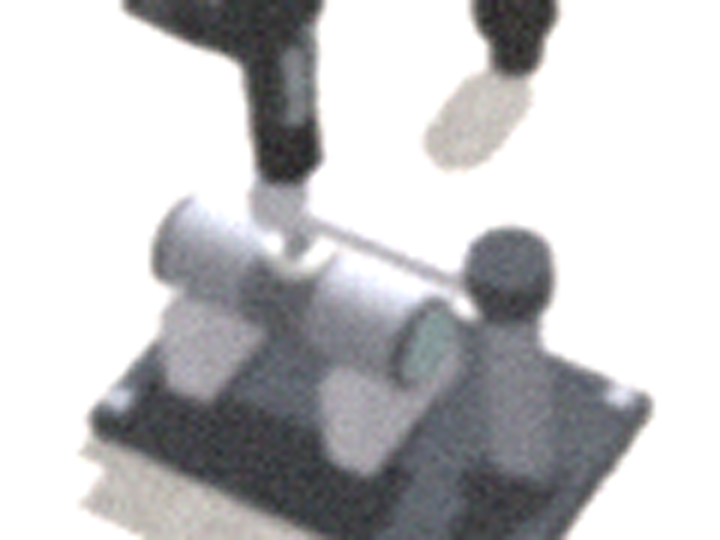

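The view shows the fingertips on the depressed knob at (285,165), the foot on the barrel at (295,260), and the barrel level in both V-blocks. Everything is steady, so I hand in.

```bash
python3 -c "
from rig import manip
print(manip.job_done())"
```

```text
the job is handed in; nothing more can be done
None
```

I handed the job in with the barrel clamped, but the knob went down only about 14 of its 20 mm, and I don't know if that counts as "most of the way".

I took the 36 mm barrel from the grey cradle, lowered it into the V until it pressed on the flanks, and let go. I then swung the arm to its stop by pinching the knob. At hand-in I was holding the knob down with the shut fingertips on its top, at 30.5 s on the clock.

**Checks that passed:**
- **Barrel:** it lies level in both V-blocks at a height of about 58 mm. The top view puts it within about 1 mm of centre along the V. The two cameras' depth fits differ by about 2 mm along the V.
- **Arm at its stop:** pushing it further met a firm resistance, up to 7.6 N during the swing and 2–3 N just before hand-in.
- **Push on the knob:** it held steady at about 21 N for the last second, with the foot on the barrel. From the spring data the foot itself presses with about 7 N.

**What disagreed:**
- **Short travel:** the knob stopped hard at about 14 mm instead of 20 mm. Two pinch heights and a push from above all stopped at the same place, and the scene camera's depth readings agree. I think the plunger stem lands on the barrel top, but I could not confirm it.
- **Peak forces:** while testing that stop, the pinching fingers pushed with 46 N and then 54 N for a moment before I eased off. I saw no sign of the gripper's body touching anything. I first took that stop for the fingertips hitting the arm, which the later tests ruled out.

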